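# Pull a rod rack's dust shutter down with the hook pole

### The job

The rod rack's clear dust shutter has been left up: take the hook pole from its rest, put its hook down into the ring on the shutter's top rail and draw the shutter down until it has snapped past its roller catch and sits fully home. Ease it, never bearing on rack or shutter with more than 14 N, and keep the robot itself off the rack. Then unhook without raising the shutter again, lay the pole gently back in both forks of its rest as it lay, and leave the tape roll, pot and bar offcut where they are.

Things in the scene. Friction and masses are not known exactly. Their poses are not given: they have to be found in the camera images.
- rack: Rod rack, fixed: white slotted-angle uprights 385 mm high, 330 wide, 160 deep, rods on its shelves; on its front a clear metal-framed shutter slides straight down between two channels to a sill. Origin on the bench (z = 0) under the middle of the shutter's plane; x level into the rack, y along its front to the robot's left, z up. A sprung roller catch sits low on the +y channel.
- shutter (a joint): Shutter's drop, m: 0 fully up, 0.110 fully home on a hard stop. Spring-balanced, with friction: stays where it is left. Draws down with about 1.5 to 2.5 N; at 0.104 its striker meets a sprung roller catch, the pull climbs to 7.5 to 9 N at 0.106, the roller passes the striker's nose at 0.108, and the shutter snaps home and is held (some 6 N of upward pull frees it). Short of that it stays ajar.
- ring (a point): Centre of the level steel ring (axis vertical) on the front of the shutter's top rail (22 mm high, 12 thick, 290 wide), midway along it: bore 18 mm, wire 5 mm thick, 28 mm over all; centre 28 mm in front of the rail's face on an 8 mm stem, 34 mm in front of the rack's origin, 0.340 m above the bench less the joint value. Axes as the rack's.
- pole: Short hook pole, 0.15 kg. Wooden handle with a rubber sleeve, 24 mm wide, 28 high, 95 mm behind to 75 ahead of the origin on its axis; x to the hook end, z up as it lies, hook hanging down. An 18 mm ferrule, 20 mm thick, then a 6 mm round rod on the axis, of springy fibreglass, then steel, ending in the hook. Under load rod and grip give: 0.5 to 1 mm per N at the hook. Balances 35 mm ahead.
- hook_tip (a point): Centre of the hook's round end, at (148, 0, -40) mm in the pole's frame. The 6 mm bar runs in (x, z), mm: (158, 0), (165, -3), (166, -9), (164, -15), tip (148, -40), so its end returns towards the handle. With the pole raised hook foremost by 20 to 45 degrees the last 30 mm hang nearly upright (plumb at 33) and drop straight into a level ring, whose near side they and the rod then catch.
- hook_bend (a point): Centre of the bar at the hook's outermost bend, at (166.5, 0, -9) mm in the pole's frame. Same axes as the pole.
- rest: The pole's rest, fixed: wooden board 190 x 90 mm, 12 thick, with two forks 12 mm thick at x = -65 and +65 mm. Their seats are 46 mm above the bench, the slot 31 mm wide, flaring above 65 mm to about 50 mm at the top, 82 mm up. Origin on the bench under the board's middle, x along the pole to its hook end, z up.
- seat (a point): Where the pole's origin belongs when it lies in the rest: 60 mm above the middle of the rest's underside.
- tape: Bystander: a loose roll of brown tape lying flat, 100 mm across, 48 mm high; origin at the centre of its underside.
- pot: Bystander: a loose white pot, 68 mm across, 90 mm high, with three rod offcuts standing out of it to about 145 mm; origin at the centre of its underside, z up.
- offcut: Bystander: a loose square bar offcut, 20 x 120 x 20 mm, lying on the bench in front of the rack; origin at the centre of its underside, y along its length.
Things that resemble listed ones, but are neither listed nor needed, are in the scene too. Of the things that look like the rest, take the one that is farthest from the robot's base at the start.

How it is judged:
By the outcome, as a careful person would: the job done as asked, in the order asked, and still so for the second after the job is handed in, with the robot touching nothing.
It also fails if it takes over 62 s, if anything falls off the work surface, if the arm or the gripper's body presses on something with over 40 N, if the wrist force passes 120 N, or if a joint passes its speed limit or range.

### The arm

A 6-joint arm with a two-finger parallel gripper is mounted at the origin on the work surface. World frame = base frame: x ahead of the robot, y to its left, z up, the work surface at z = 0. Lengths are in m, angles in rad, forces in N, time in s.
With the tool pointing down it reaches from about 0.35 to 0.775 m from the base axis. Payload 7.3 kg.
Tool frame: the origin (TCP) lies at the very end of the fingers, on their centre line; the grasp point (between the pads) lies 19 mm behind it; z points along the fingers, y is the direction in which the jaws open and shut (so a half turn about z gives the same grasp; the last joint's range is limited). The gripper opens to 92 mm and grips with 3 to 60 N. Pads are 19 mm wide; open, the fingers measure 130 mm over their backs; the gripper's body (75 mm by 190 mm) begins 47 mm behind the grasp point.
Start: joints at [-1.253, 0.342, 1.524, -0, 1.275, -0.146], TCP at [0.235, -0.47, 0.193] pointing down, gripper open.
Joint ranges: [-2.53, 2.53], [-0.77, 2.02], [0.04, 2.7], [-1, 4.14], [0.28, 2.66], [-3.11, 3.11]. Speed limits (rad/s): [2.57, 2.57, 3.14, 3.14, 3.14, 3.14].

### API

Orientations are given as a unit quaternion [w, x, y, z].
In Python, from workcell import read_state, cams, env, nets gives the robot as it stands. The module is installed in compiled form; this text tells all that it offers.
- The arm moves only by the tool carry_out, never from a script. Its argument "moves" is a list of rows, each a list of 3 entries, a list of its own where there are three numbers: the finger opening in mm, from 0 to 91.8, then the shift along the tool's x, y, z scaled (see below), then the turn, a rotation vector about the tool's x, y, z scaled (see below). In form: [[claw, [dx, dy, dz], [wx, wy, wz]], ...]. A call has 1 to 20 rows; each row is the pose to reach, as a shift and turn from the pose commanded when the call began, along the tool's axes at that moment; what a row does not reach only later rows make up. The controller multiplies each number of a shift by 25 cm and each number of a turn by 90 degrees. A row lasts 1/12 s, in which the tool goes at most 41.7 mm and 7.16 degrees, less where a joint would pass 70% of its speed; a pose out of reach is approached as far as the arm can. A call with a number of a shift or a turn outside -1 to 1 is refused whole. A call with a gripper value outside its range is refused whole. The fingers move at their own pace and stop on an object; "newtons" is the grip in N (left out, the last holds). Time passes only in rows, so rows that repeat a pose let the fingers close. It gives the time, the measured TCP pose, the force and the opening at its end, in the units of the state.
- read_state(): the state, without advancing time (a new reading comes with each control period).
- cams.capture(name): name is "scene" or "top" or "wrist"; returns a dict with "img" (384x512x3 uint8, red, green, blue), "camera_matrix" (3x3 intrinsics, pixels), "eye" and "rotation" of the camera in the world. Camera axes: x right, y up, looking along -z (the intrinsics and any distortion apply to the point x, -y, -z); pixel columns grow to the right and rows downward; lengths in m; the calibration is good to about 2 mm. A picture is of the moment at which its call begins. There is no depth.
- env.job_done(): hands the job in, once; it reports no verdict.
Trained networks look in a picture, given as the dict that the camera call returned (one of the last four; its "shot" number tells which), for a name from the list of things; names that differ only in an ending like _2 or _b are one class to them, and where a whole thing is asked for, a point or a joint stands for the part that bears it (a point fixed in the world has none). Each returns a list of dicts, best first, with "p" (0 to 1); they miss things now and then, are a little off and sometimes report something else, mostly with a low value. They report only what shows in the picture. A call takes as long as a camera call. They do not tell look-alikes from the thing itself.
- nets.recognise(target, picture): "extent" ([centre column, centre row, width, height] as shares, 0 to 1, of the picture: columns of its width, rows of its height, round what is visible of it).
The state is a dict: "t": time; "joints": joint angles; "joint_velocities": joint speeds; "effort": joint torques, N m; "tcp_pos": TCP position; "ee_rot": TCP orientation; "contact_force": force on the tool from outside, world axes, zero at the start; "moment": the same for the moment, N m; "gripper_width": opening from 0.0 (shut) to 1.0 (fully open).
Only numpy, scipy, OpenCV 4.12 (cv2) and the standard library are available. Lean on these libraries where they do the work, as an engineer would, in place of code of your own. Each camera call takes 0.05 s, during which the arm holds its last target.

## Working session

There is one attempt and no reset: what is moved stays moved. The work goes in short steps, Python scripts to look and compute and a tool call to move; the robot and the scene stay as the last step left them, time stands still between calls to the robot, and variables do not carry over. Pictures are saved under pics/ and viewed, and the job is handed in when it is done.

Besides the shell and the picture viewer there is one more tool, called as name([rows], argument=value, ...), one row to a line, values as JSON. carry_out: Moves the arm, as the interface text tells. Shifts and turns lie within -1 to 1; 1 stands for 25 cm of shift or 90 degrees of turn. Its arguments: {"type":"object","properties":{"moves":{"type":"array","items":{"type":"array"}},"newtons":{"type":"number"}},"required":["moves"]}

```bash
ls; mkdir -p pics
python3 - <<'E'
from workcell import read_state, cams, env, nets
import cv2
s=read_state();print(s)
for n in ["scene","top","wrist"]:
    c=cams.capture(n);print(n,c['camera_matrix'],c['eye'],c['rotation'],[k for k in c],c['shot'])
    cv2.imwrite(f'pics/{n}0.png',c['img'][:,:,::-1])
E
```

```text
pics
{'t': 0.0, 'joints': array([-1.25300611e+00,  3.42726214e-01,  1.52501952e+00, -1.00692748e-05,
        1.27539345e+00, -1.46016792e-01]), 'joint_velocities': array([-0.00029449,  0.00055599, -0.00164622,  0.00109323, -0.00150356,
       -0.00011516]), 'effort': array([-1.74183410e-04, -4.31241918e+01, -2.44222856e+01,  7.17626070e-02,
        5.58648503e-02, -1.28681518e-04]), 'tcp_pos': array([ 0.23472613, -0.4690921 ,  0.19274232]), 'ee_rot': array([-7.69999068e-04,  9.73230046e-01,  2.29831851e-01, -7.11290231e-05]), 'contact_force': array([ 0.17543833, -0.14744632,  0.59634575]), 'moment': array([ 0.00710146,  0.0327836 , -0.02214662]), 'gripper_width': 0.9978878789558584}
scene [[366.51757449   0.         255.0911575 ]
 [  0.         366.51757449 193.21325272]
 [  0.           0.           1.        ]] [ 0.94623218 -0.44903424  1.32291426] [0.89067683 0.25064483 0.10217505 0.36528374] ['img', 'camera_matrix', 'eye', 'rotation', 'shot'] 1
top [[482.27634088   0.         264.89745266]
 [  0.         482.27634088 196.66601352]
 [  0.           0.           1.        ]] [ 0.30631429 -0.00546683  1.6112717 ] [ 0.71594359  0.05194031 -0.03721181 -0.69522821] ['img', 'camera_matrix', 'eye', 'rotation', 'shot'] 2
wrist [[290.01949534   0.         261.30489715]
 [  0.         290.01949534 186.04781487]
 [  0.           0.           1.        ]] [ 0.30599664 -0.43343868  0.38454582] [ 0.84110198 -0.12711674  0.07951279 -0.51967924] ['img', 'camera_matrix', 'eye', 'rotation', 'shot'] 3
```

View pics/scene0.png

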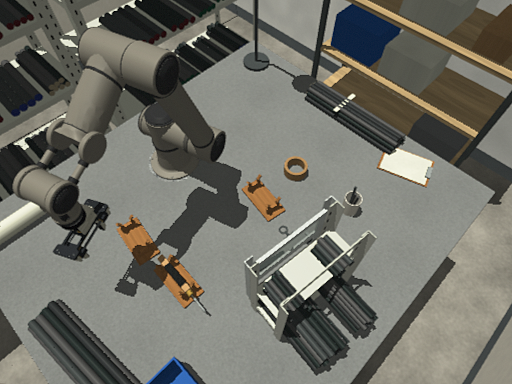

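View pics/top0.png

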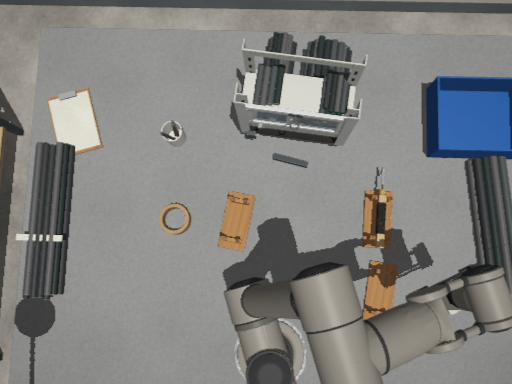

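View pics/wrist0.png

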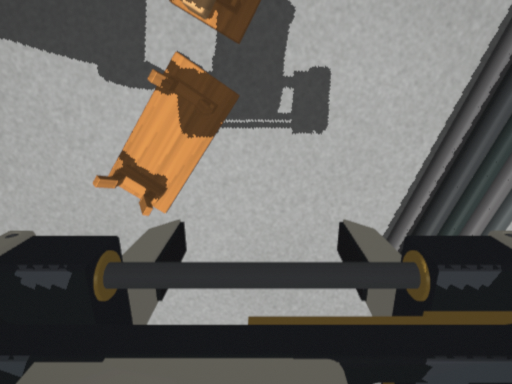

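```bash
cat > h.py <<'E'
import numpy as np, cv2
from scipy.spatial.transform import Rotation as R
from workcell import read_state, cams, env, nets
def q(w): return R.from_quat([w[1],w[2],w[3],w[0]])
def proj(c,P):
    P=np.atleast_2d(P); p=q(c['rotation']).inv().apply(P-c['eye'])
    K=c['camera_matrix']; return np.c_[K[0,0]*p[:,0]/-p[:,2]+K[0,2], K[1,1]*-p[:,1]/-p[:,2]+K[1,2]]
def ray(c,u,v,z):
    K=c['camera_matrix']; d=q(c['rotation']).apply([(u-K[0,2])/K[0,0],-(v-K[1,2])/K[1,1],-1]); e=np.array(c['eye'])
    return e+d*(z-e[2])/d[2]
def crop(c,x0,y0,w,h,k,name):
    im=c['img'][y0:y0+h,x0:x0+w,::-1]
    cv2.imwrite('pics/'+name,cv2.resize(im,None,fx=k,fy=k,interpolation=cv2.INTER_CUBIC))
E
python3 - <<'E'
from h import *
import pickle
t=cams.capture('top'); s=cams.capture('scene')
pickle.dump((t,s),open('p0.pkl','wb'))
print(proj(t,[0,0,0]))
for nm,c in(('top',t),('scene',s)):
    for n in ['rack','shutter','ring','pole','hook_tip','rest','tape','pot','offcut']:
        r=nets.recognise(n,c)
        print(nm,n,[(round(d['p'],2),np.round(np.array(d['extent'])*[512,384,512,384],1)) for d in r])
crop(t,340,150,80,110,6,'top_rest.png')
crop(t,220,20,160,150,4,'top_rack.png')
crop(s,100,200,130,130,5,'sc_rest.png')
crop(s,230,180,160,190,4,'sc_rack.png')
E
```

```text
[[269.74980675 353.36439798]]
top rack [(0.63, array([299.7,  88.2, 132.1, 112.9]))]
top shutter [(0.81, array([296. , 119.2, 100.9,  32.9]))]
top ring [(0.66, array([294.9, 117. , 100.9,  31.9]))]
top pole [(0.67, array([380.7, 208.3,  15.9,  79.6]))]
top hook_tip [(0.46, array([382.6, 175.6,   7.8,  14.5]))]
top rest [(0.77, array([234.1, 220.5,  32.6,  60.7])), (0.64, array([377.5, 219.7,  32.7,  58. ])), (0.62, array([381. , 291.1,  36.3,  62.2]))]
top tape [(0.61, array([175.6, 219.8,  30.9,  32.9]))]
top pot [(0.66, array([172.5, 133.9,  26.1,  25.3]))]
top offcut [(0.61, array([291.6, 160.9,  30.8,  17.5]))]
scene rack [(0.82, array([309.4, 281.7, 132.9, 173.4]))]
scene shutter [(0.97, array([290.9, 244. ,  71.5,  71.1]))]
scene ring [(0.61, array([292.6, 242.8,  68.9,  70.7]))]
scene pole [(0.82, array([181.1, 282.5,  47.9,  57.9]))]
scene hook_tip [(0.56, array([198.5, 303.4,  11.2,  14.9])), (0.45, array([179.4, 282.4,  48.2,  49.6]))]
scene rest [(0.71, array([179.7, 283.1,  51.7,  55.2])), (0.7, array([137.3, 241.5,  40.3,  50.7])), (0.66, array([263.4, 197.8,  46.1,  43.5]))]
scene tape [(0.59, array([296. , 167.9,  25.5,  18.4]))]
scene pot [(0.62, array([354.2, 202.3,  17. ,  32.1]))]
scene offcut []
```

View pics/top_rest.png

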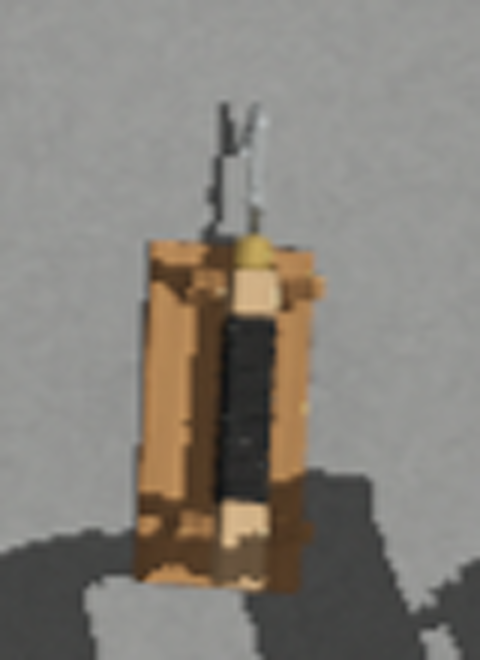

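View pics/top_rack.png

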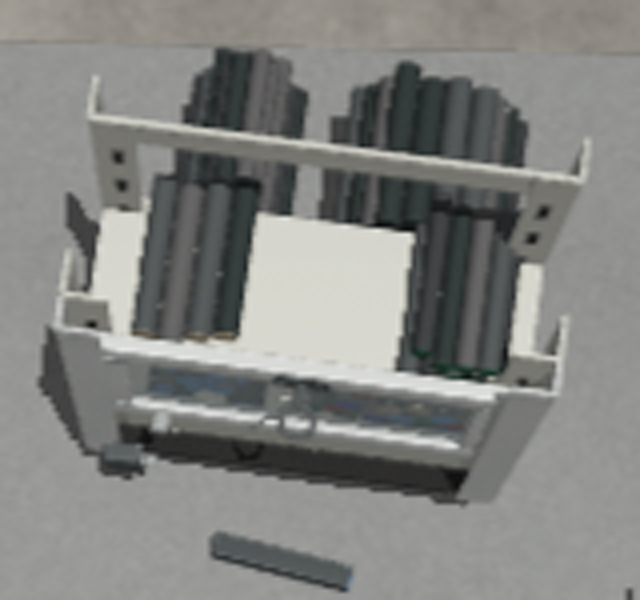

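View pics/sc_rest.png

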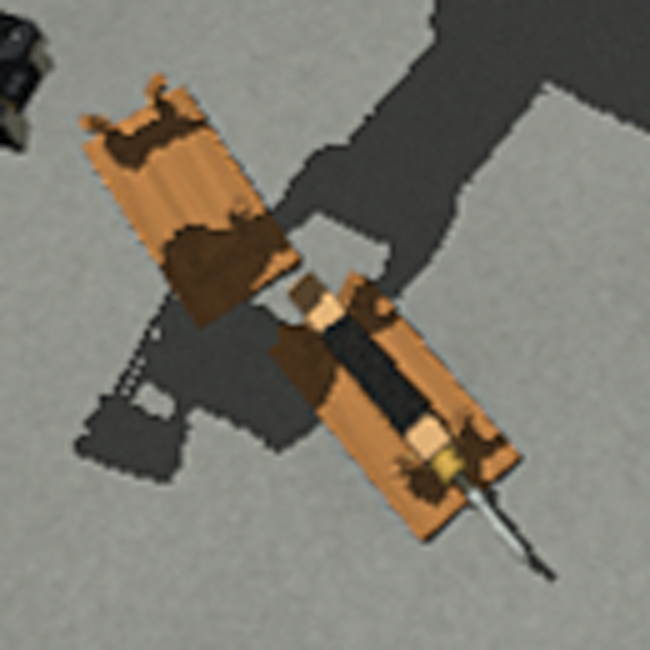

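View pics/sc_rack.png

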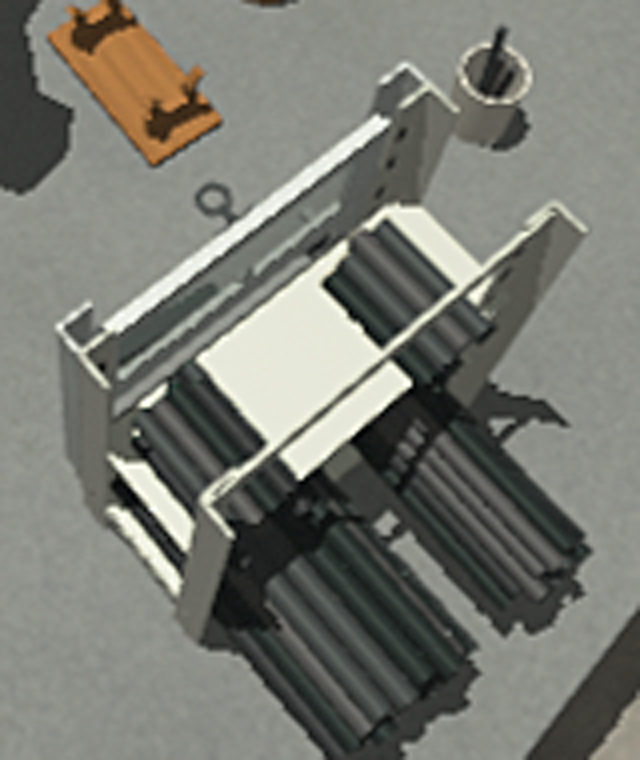

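Run:
```python
from h import *
import pickle
t,s=pickle.load(open('p0.pkl','rb'))
crop(t,265,95,70,50,11,'a.png'); crop(s,245,190,90,90,8,'b.png')
for z in(.3,.34,.38): print(z,ray(s,283.2,230,z),ray(t,292,126,z),ray(t,292,115,z))
```

```text
0.3 [ 0.66350352 -0.03713338  0.3       ] [ 0.67304148 -0.04508215  0.3       ] [ 0.70465352 -0.04433995  0.3       ]
0.34 [ 0.67455933 -0.05324034  0.34      ] [ 0.66185457 -0.0438737   0.34      ] [ 0.69250228 -0.04315414  0.34      ]
0.38 [ 0.68561514 -0.06934729  0.38      ] [ 0.65066765 -0.04266524  0.38      ] [ 0.68035105 -0.04196832  0.38      ]
```

View pics/a.png

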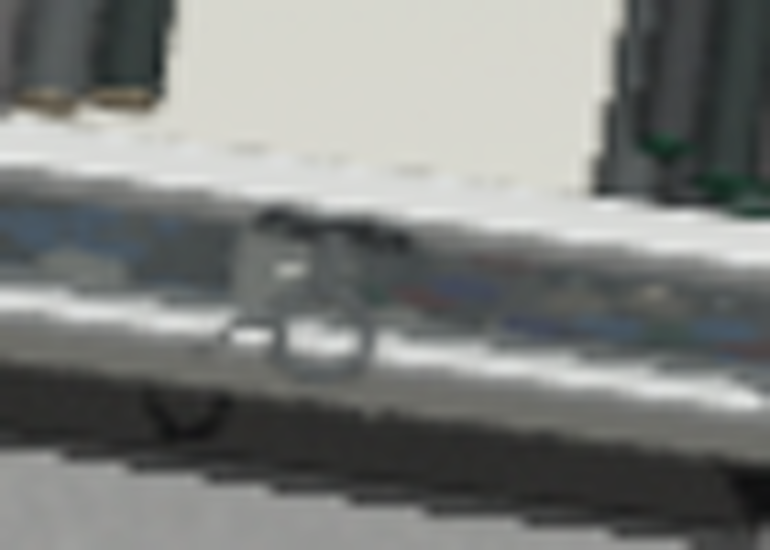

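View pics/b.png

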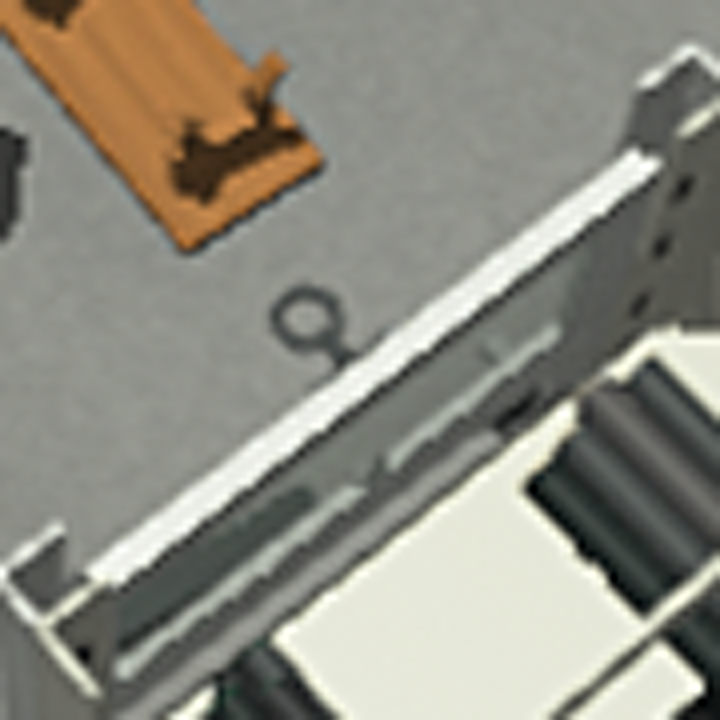

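```bash
cat >> h.py <<'E'
def tri(obs):
    A=np.zeros((3,3));b=np.zeros(3)
    for c,u,v in obs:
        K=c['camera_matrix']; d=q(c['rotation']).apply([(u-K[0,2])/K[0,0],-(v-K[1,2])/K[1,1],-1]);d/=np.linalg.norm(d)
        M=np.eye(3)-np.outer(d,d);A+=M;b+=M@c['eye']
    return np.linalg.solve(A,b)
def uc(x0,y0,k,x,y): return x0+(x+.5)/k-.5, y0+(y+.5)/k-.5
E
python3 - <<'E'
from h import *
import pickle
from scipy.optimize import least_squares
t,s=pickle.load(open('p0.pkl','rb'))
rt=uc(265,95,11,322,343); rs=uc(245,190,8,308,320)
print('ring tri',tri([(t,*rt),(s,*rs)]), ray(t,*rt,.34),ray(s,*rs,.34))
B=lambda x,y:uc(245,190,8,x,y)
obs=[(t,rt,(-.034,0,.34)),(s,rs,(-.034,0,.34)),
 (s,B(92,570),(-.006,-.145,.351)),(s,B(125,582),(.006,-.145,.351)),(s,B(635,150),(-.006,.145,.351)),(s,B(660,162),(.006,.145,.351))]
def W(p,P):
    c,n=np.cos(p[2]),np.sin(p[2]);P=np.array(P);return np.array([p[0]+c*P[0]-n*P[1],p[1]+n*P[0]+c*P[1],P[2]+p[3]])
def f(p,o=obs): return np.concatenate([(proj(c,W(p,P))[0]-uv) for c,uv,P in o])
r=least_squares(f,[.7,-.05,-.1,0],loss='soft_l1');print('rack',r.x,f(r.x).round(1))
# rest+pole
T=lambda x,y:uc(340,150,6,x,y); S=lambda x,y:uc(100,200,5,x,y)
o2=[(t,T(150,242),(.095,.045,.012)),(t,T(315,248),(.095,-.045,.012)),(t,T(137,582),(-.095,.045,.012)),(t,T(303,592),(-.095,-.045,.012)),
 (s,S(522,458),(.095,.045,.012)),(s,S(427,540),(.095,-.045,.012)),(s,S(357,274),(-.095,.045,.012)),(s,S(270,350),(-.095,-.045,.012))]
r=least_squares(lambda p:f(p,o2),[.3,-.3,-.0,0],loss='soft_l1');print('rest',r.x,f(r.x,o2).round(1))
g=r.x
# pole axis: points on top (z=.074): sleeve/wood boundaries etc
for nm,c,uv in [('t ferr/rod',t,T(258,237)),('t handle/ferr',t,T(256,268)),('t sleeveF',t,T(250,318)),('t sleeveR',t,T(243,500)),('t butt',t,T(240,588)),
  ('s handle/fer',s,S(437,455)),('s sleeveF',s,S(415,432)),('s sleeveR',s,S(338,325)),('s butt',s,S(305,280))]:
    p=ray(c,*uv,.074)-[*g[:2],0]; print(nm,np.round([np.cos(g[2])*p[0]+np.sin(g[2])*p[1],-np.sin(g[2])*p[0]+np.cos(g[2])*p[1]],4))
E
```

```text
ring tri [ 0.66811325 -0.04789821  0.32497015] [ 0.66273638 -0.04876843  0.34      ] [ 0.67330542 -0.05246696  0.34      ]
rack [ 0.70227314 -0.04390118 -0.08931748 -0.02316069] [-3.2  0.2  0.9 -0.2 -2.7  3.5 -4.1  5.1  0.6 -1.5  0.3 -0.4]
rest [ 0.44598441 -0.34219746 -0.03138006  0.00109125] [-0.1 -0.5 -0.5  0.1 -0.  -0.  -0.2 -0.  -0.2 -0.8 -1.   0.3  1.   0.
 -1.2  0.6]
t ferr/rod [ 0.0901 -0.0018]
t handle/ferr [ 0.0733 -0.0012]
t sleeveF [0.0463 0.0011]
t sleeveR [-0.0507  0.0017]
t butt [-0.097   0.0018]
s handle/fer [ 0.0747 -0.0038]
s sleeveF [ 0.0516 -0.0048]
s sleeveR [-0.0479  0.0031]
s butt [-0.092   0.0062]
```

Run:
```python
from h import *
import pickle
from scipy.optimize import least_squares
t,s=pickle.load(open('p0.pkl','rb'))
rt=uc(265,95,11,322,343); rs=uc(245,190,8,308,320)
B=lambda x,y:uc(245,190,8,x,y); A=lambda x,y:uc(220,20,4,x,y)
R_='ring'
def W(p,P):
    P=np.array(P,float)
    if P[2]==0: P=np.array([-.034,0,.34-p[3]])
    elif P[2]==.385: P[0]+=p[4]
    c,n=np.cos(p[2]),np.sin(p[2]);return np.array([p[0]+c*P[0]-n*P[1],p[1]+n*P[0]+c*P[1],P[2]])
obs=[(t,rt,(0,0,0)),(s,rs,(0,0,0)),(s,B(5,575),(0,-.165,.385)),(s,B(690,47),(0,.165,.385)),(t,A(58,328),(0,.165,.385)),(t,A(560,391),(0,-.165,.385))]
def f(p,o=obs): return np.concatenate([(proj(c,W(p,P))[0]-uv) for c,uv,P in o])
r=least_squares(f,[.7,-.05,-.1,0,0]);print('rack',r.x,f(r.x).round(1))
for a in [(58,328),(560,391)]: print(ray(t,*A(*a),.385))
for a in [(5,575),(690,47)]: print(ray(s,*B(*a),.385))
for a,b in[((58,328),(690,47)),((560,391),(5,575))]:print(tri([(t,*A(*a)),(s,*B(*b))]))
crop(t,225,80,150,60,5,'c.png'); crop(s,235,240,90,120,6,'d.png')
```

```text
rack [ 0.70176191 -0.05226161 -0.10508497  0.01442034 -0.00755777] [-0.2 -0.4 -0.8  0.2 -0.9  0.8 -0.1  0.1 -0.5 -0.1 -1.  -0.1]
[0.71132193 0.11121986 0.385     ]
[ 0.67682514 -0.21814672  0.385     ]
[ 0.67706637 -0.2124162   0.385     ]
[0.71149879 0.11297307 0.385     ]
[0.71141707 0.11162359 0.38622289]
[ 0.67693844 -0.21547125  0.38934468]
```

View pics/c.png

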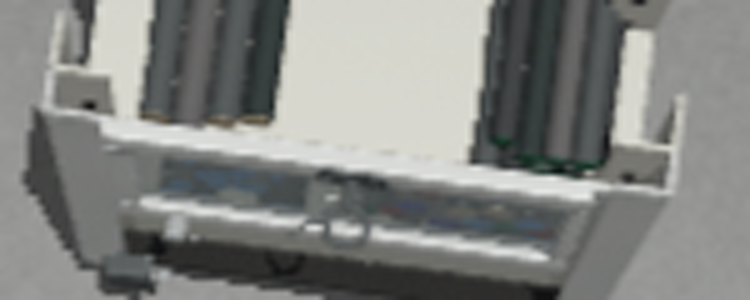

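View pics/d.png

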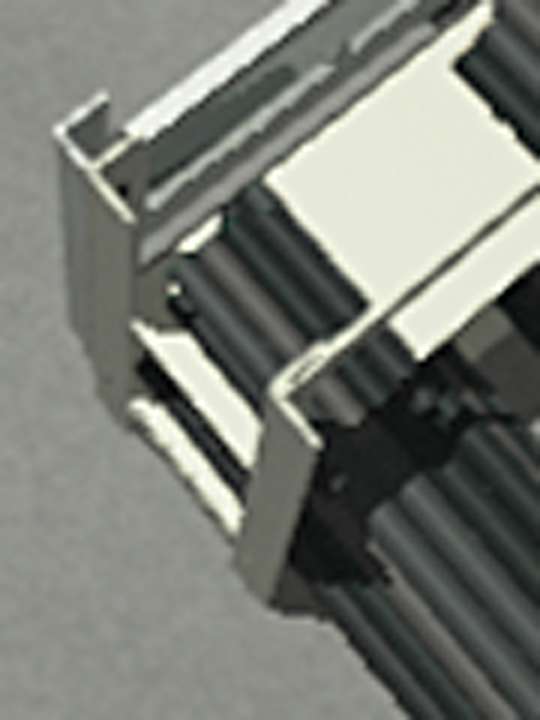

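```bash
cat >> h.py <<'E'
def toolR(yaw,pitch): # tool x along pole x (yaw, raised pitch), z = -pole z
    Rp=R.from_euler('z',yaw)*R.from_euler('y',-pitch)
    return Rp*R.from_euler('x',np.pi)
def rel(pos,Rt,cp=None,cR=None):
    s=read_state()
    if cp is None: cp=s['tcp_pos']
    if cR is None: cR=q(s['ee_rot'])
    d=cR.inv().apply(np.array(pos)-cp)/.25; w=(cR.inv()*Rt).as_rotvec()/(np.pi/2)
    return np.round(d,4),np.round(w,4)
def st():
    s=read_state(); Rt=q(s['ee_rot'])
    x=Rt.apply([1,0,0]); print('t',round(s['t'],2),'tcp',s['tcp_pos'].round(4),'yaw',round(np.arctan2(x[1],x[0]),4),'pitch',round(np.degrees(np.arcsin(x[2])),2),'F',s['contact_force'].round(2),'M',s['moment'].round(3),'w',round(s['gripper_width']*91.8,1),'j',s['joints'].round(2))
E
python3 - <<'E'
from h import *
st(); print(rel([.481,-.343,.15],toolR(-.031,0)))
E
```

```text
t 1.15 tcp [ 0.2349 -0.4696  0.1934] yaw 0.4638 pitch 0.0 F [-0.19  0.71 -0.34] M [-0.039  0.035 -0.024] w 92.0 j [-1.25  0.34  1.52  0.    1.28 -0.15]
(array([ 1.1069, -0.0124,  0.1738]), array([ 1.00e-04, -0.00e+00,  3.15e-01]))
```

Candidates: rests at top-view pixels (377,219), (381,291) and (234,220), with the pole only at (380,208). The close crop shows the pole lying in the (377,219) rest. That rest is also farthest from the base, about 0.56 m, so I choose it.

carry_out([
  [91.8, [0.2, 0, 0], [0, 0, 0.06]],
  [91.8, [0.36, 0, 0], [0, 0, 0.12]],
  [91.8, [0.52, 0, 0], [0, 0, 0.19]],
  [91.8, [0.68, 0, 0.03], [0, 0, 0.25]],
  [91.8, [0.84, -0.01, 0.06], [0, 0, 0.315]],
  [91.8, [1.0, -0.012, 0.1], [0, 0, 0.315]],
  [91.8, [1.0, -0.012, 0.12], [0, 0, 0.315]],
  [91.8, [1.0, -0.012, 0.12], [0, 0, 0.315]],
  [91.8, [1.0, -0.012, 0.12], [0, 0, 0.315]],
], newtons=10)

```text
t: 1.9
tcp_pos: [0.4567, -0.3549, 0.163]
ee_rot: [-0.0, 1.0, -0.015, -0.001]
contact_force: [-1.8, -0.5, -0.2]
gripper_width: 0.998
```

Run:
```python
from h import *
st(); print(rel([.481,-.343,.15],toolR(-.031,0)))
c=cams.capture('wrist'); crop(c,0,0,512,384,1.5,'w1.png'); import pickle; pickle.dump(c,open('w1.pkl','wb'))
```

```text
t 1.9 tcp [ 0.4567 -0.3549  0.163 ] yaw -0.0297 pitch -0.07 F [-1.83 -0.46 -0.23] M [ 0.016  0.008 -0.04 ] w 91.6 j [-0.79  0.46  1.42 -0.    1.26  0.81]
(array([ 0.0958, -0.0506,  0.052 ]), array([-0.0002,  0.0008,  0.0008]))
```

View pics/w1.png

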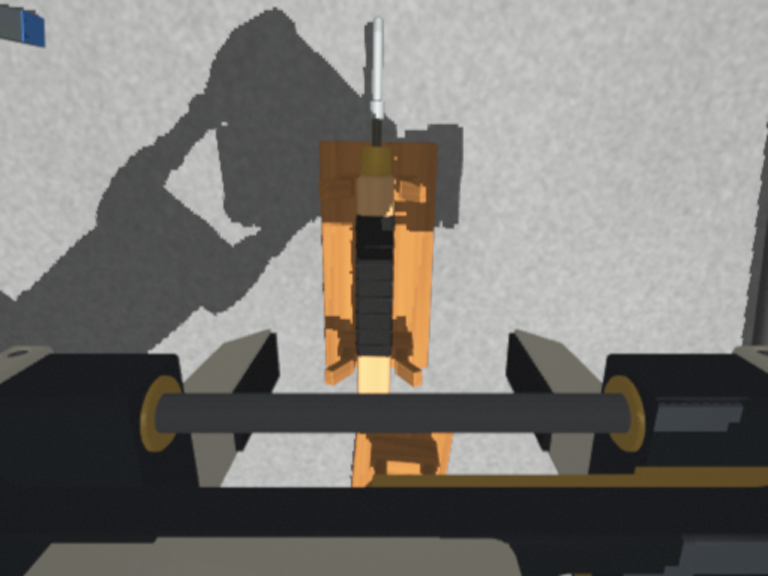

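The wrist view shows the pole in both forks. The sleeve runs from about (376,216) to (373,355) and the rod tip is at (378,18) in the 1.5× picture.

Run:
```python
from h import *
import pickle
c=pickle.load(open('w1.pkl','rb'))
g=[.446,-.3422,-.0314]
for nm,x,y,z in [('tipend',378,17,.06),('fer/rod',376,147,.069),('h/fer',376,176,.074),('slvF',375.5,216,.074),('slvR',373.5,355,.074),('board FL',320,143,.012),('board FR',437,143,.012),('board RL?',326,383,.012)]:
    p=ray(c,*uc(0,0,1.5,x,y),z);d=p-[*g[:2],0]
    print(nm,p.round(4),np.round([np.cos(g[2])*d[0]+np.sin(g[2])*d[1],-np.sin(g[2])*d[0]+np.cos(g[2])*d[1]],4))
```

```text
tipend [ 0.6089 -0.3509  0.06  ] [ 0.1631 -0.0036]
fer/rod [ 0.5348 -0.347   0.069 ] [ 0.0889 -0.002 ]
h/fer [ 0.5174 -0.3465  0.074 ] [ 0.0715 -0.0021]
slvF [ 0.4922 -0.3451  0.074 ] [ 0.0463 -0.0015]
slvR [ 0.3928 -0.3396  0.074 ] [-0.0533  0.0009]
board FL [ 0.5386 -0.303   0.012 ] [0.0913 0.0421]
board FR [ 0.5359 -0.3909  0.012 ] [ 0.0914 -0.0459]
board RL? [ 0.3346 -0.2922  0.012 ] [-0.1129  0.0465]
```

Run:
```python
from h import *
st(); print(rel([.479,-.344,.10],toolR(-.042,0)),rel([.479,-.344,.041],toolR(-.042,0)))
```

```text
t 1.95 tcp [ 0.4563 -0.3556  0.1636] yaw -0.0313 pitch -0.03 F [0.19 0.06 0.08] M [ 0.005  0.019 -0.028] w 91.9 j [-0.79  0.46  1.42 -0.    1.26  0.81]
(array([ 0.0893, -0.0495,  0.2542]), array([0.0002, 0.0003, 0.0068])) (array([ 0.0894, -0.0495,  0.4902]), array([0.0002, 0.0003, 0.0068]))
```

carry_out([
  [91.8, [0.09, -0.05, 0.1], [0, 0, 0.007]],
  [91.8, [0.09, -0.05, 0.2], [0, 0, 0.007]],
  [91.8, [0.09, -0.05, 0.3], [0, 0, 0.007]],
  [91.8, [0.09, -0.05, 0.38], [0, 0, 0.007]],
  [91.8, [0.09, -0.05, 0.44], [0, 0, 0.007]],
  [91.8, [0.09, -0.05, 0.48], [0, 0, 0.007]],
  [91.8, [0.09, -0.05, 0.49], [0, 0, 0.007]],
  [91.8, [0.09, -0.05, 0.49], [0, 0, 0.007]],
  [60, [0.09, -0.05, 0.49], [0, 0, 0.007]],
  [40, [0.09, -0.05, 0.49], [0, 0, 0.007]],
], newtons=10)

```text
t: 2.78
tcp_pos: [0.4805, -0.3441, 0.0423]
ee_rot: [0.001, 1.0, -0.021, 0.001]
contact_force: [-0.3, -0.4, 1.0]
gripper_width: 0.9
```

Run:
```python
from h import *
st()
c=cams.capture('wrist'); crop(c,0,0,512,384,1.5,'w2.png')
```

```text
t 2.78 tcp [ 0.4805 -0.3441  0.0423] yaw -0.0425 pitch 0.11 F [-0.31 -0.36  1.  ] M [0.054 0.048 0.017] w 82.6 j [-0.75  0.61  1.53 -0.    1.    0.86]
```

View pics/w2.png

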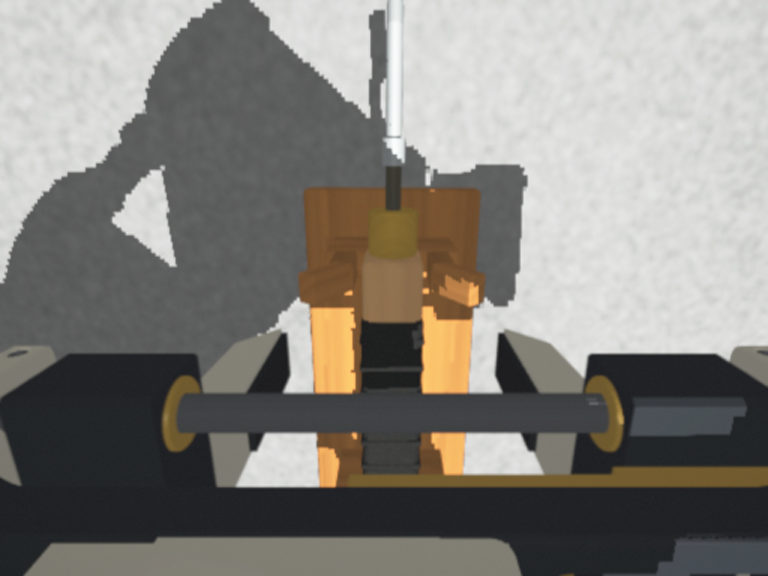

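The pole is centred between the pads (column 392, against a finger midpoint of 391). Closing now.

carry_out([
  [10, [0, 0, 0], [0, 0, 0]],
  [10, [0, 0, 0], [0, 0, 0]],
  [10, [0, 0, 0], [0, 0, 0]],
  [10, [0, 0, 0], [0, 0, 0]],
  [10, [0, 0, 0], [0, 0, 0]],
  [10, [0, 0, 0], [0, 0, 0]],
  [10, [0, 0, 0], [0, 0, 0]],
  [10, [0, 0, 0], [0, 0, 0]],
  [10, [0, 0, 0], [0, 0, 0]],
  [10, [0, 0, 0], [0, 0, 0]],
], newtons=20)

```text
t: 3.67
tcp_pos: [0.4804, -0.3457, 0.0424]
ee_rot: [0.002, 1.0, -0.021, 0.001]
contact_force: [-4.3, -7.5, 9.1]
gripper_width: 0.14
```

carry_out([
  [5, [0, 0, 0], [0, 0, 0]],
  [5, [0, 0, 0], [0, 0, 0]],
  [5, [0, 0, 0], [0, 0, 0]],
], newtons=60)

```text
t: 3.92
tcp_pos: [0.4805, -0.3472, 0.0436]
ee_rot: [0.004, 1.0, -0.021, 0.002]
contact_force: [-4.7, -7.6, 11.7]
gripper_width: 0.055
```

Run:
```python
from h import *
st()
```

```text
t 3.92 tcp [ 0.4805 -0.3472  0.0436] yaw -0.042 pitch 0.18 F [-4.68 -7.64 11.73] M [-1.486  1.01  -0.016] w 5.0 j [-0.75  0.61  1.53 -0.    1.    0.86]
```

Run:
```python
from h import *
c=cams.capture('wrist'); crop(c,0,0,512,384,1.5,'w3.png')
t=cams.capture('top'); crop(t,330,140,100,120,5,'t3.png')
t=cams.capture('scene'); crop(t,120,200,140,130,5,'s3.png')
```

```text
(no output)
```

View pics/w3.png

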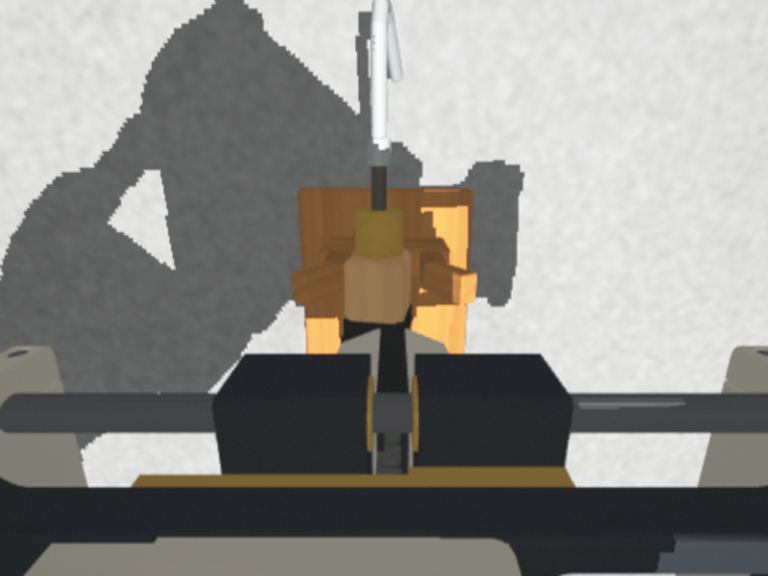

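View pics/s3.png

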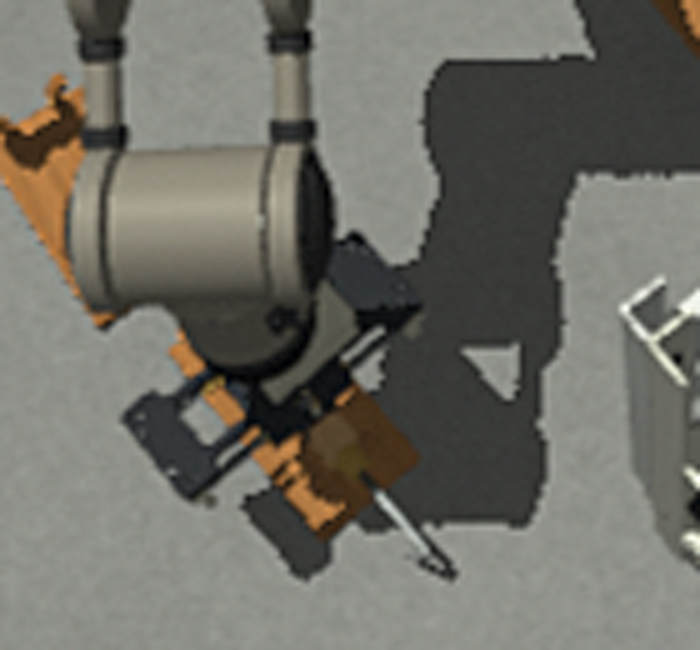

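View pics/t3.png

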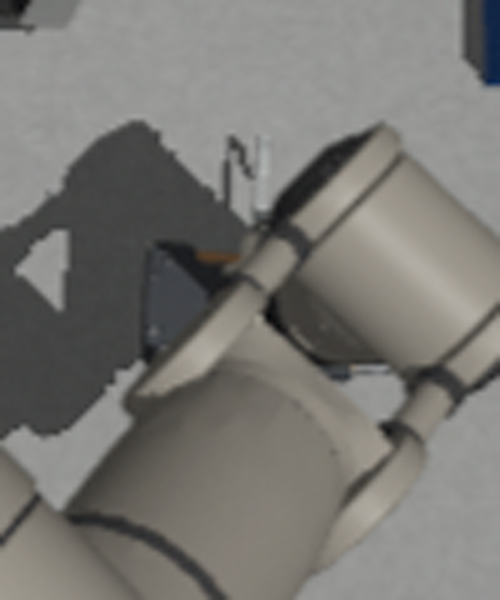

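Run:
```python
from h import *
w=cams.capture('wrist'); s=cams.capture('scene')
print(w['eye'])
crop(s,150,250,80,80,9,'s4.png'); crop(w,180,0,160,350,2.0,'w4.png')
st()
```

```text
[ 0.55956312 -0.34920547  0.23562635]
t 4.17 tcp [ 0.4805 -0.3473  0.0437] yaw -0.0421 pitch 0.19 F [-5.56 -8.16 11.39] M [-1.466  0.969 -0.02 ] w 5.3 j [-0.75  0.61  1.53 -0.    1.    0.86]
```

View pics/s4.png

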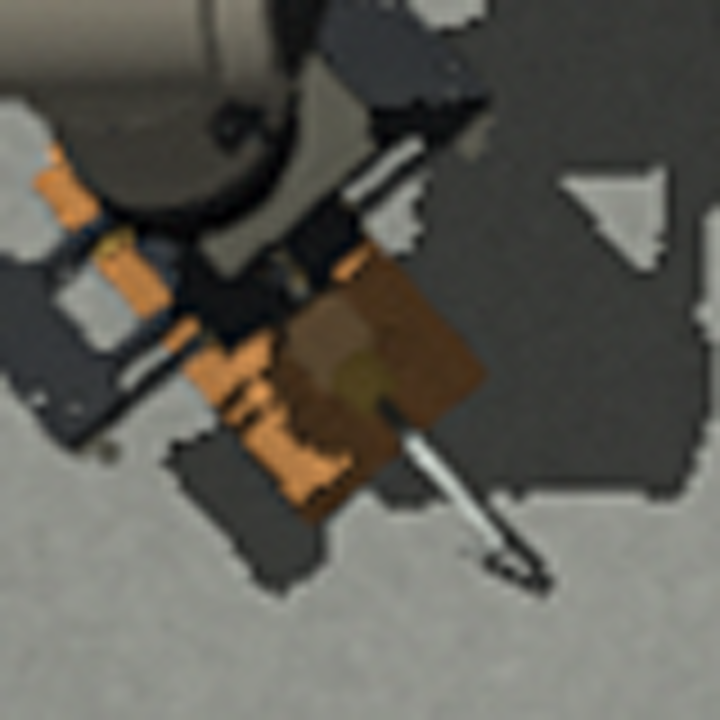

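View pics/w4.png

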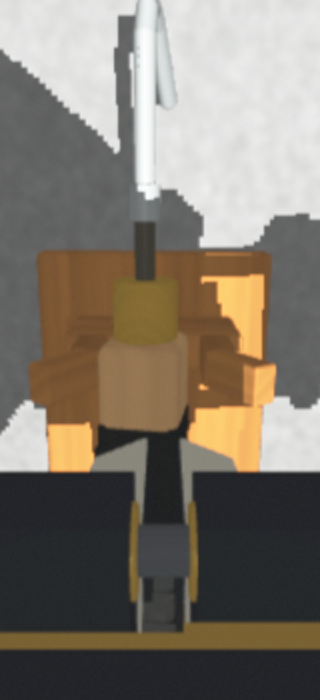

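Run:
```python
from h import *
w=cams.capture('wrist'); s=cams.capture('scene'); t=cams.capture('top')
for n,a,b in [('fer/rod',(383,398),(146,281)),('rod/steel',(407,432),(145,222)),('tip',(488,560),(168,103))]:
    o=[(s,*uc(150,250,9,*a)),(w,*uc(180,0,2,*b))]
    p=tri(o); print(n,p.round(4),[(proj(c,p)[0]-[u,v]).round(1) for c,u,v in o])
```

```text
fer/rod [ 0.5342 -0.3427  0.053 ] [array([-0.4,  0.2]), array([-2.3, -0.6])]
rod/steel [ 0.552  -0.3442  0.0557] [array([-0.2,  0.1]), array([-1. , -0.2])]
tip [ 0.5934 -0.3516 -0.0061] [array([-0.7,  0.4]), array([-3.6, -0.8])]
```

carry_out([
  [30, [0, 0, 0], [0, 0, 0]],
  [30, [0, 0, 0], [0, 0, 0]],
  [40, [0, 0, 0], [0, 0, 0]],
  [40, [0, 0, 0], [0, 0, 0]],
  [40, [0, 0, 0], [0, 0, 0]],
], newtons=10)

```text
t: 4.73
tcp_pos: [0.4799, -0.3427, 0.0405]
ee_rot: [-0.0, 1.0, -0.021, -0.0]
contact_force: [0.2, -0.1, 0.2]
gripper_width: 0.367
```

Run:
```python
from h import *
st()
w=cams.capture('wrist'); s=cams.capture('scene')
crop(w,130,0,260,350,2.0,'w5.png')
crop(s,150,250,80,80,9,'s5.png')
```

```text
t 4.73 tcp [ 0.4799 -0.3427  0.0405] yaw -0.042 pitch -0.03 F [ 0.19 -0.09  0.24] M [ 0.025  0.031 -0.009] w 33.7 j [-0.75  0.61  1.53  0.    1.    0.86]
```

View pics/w5.png

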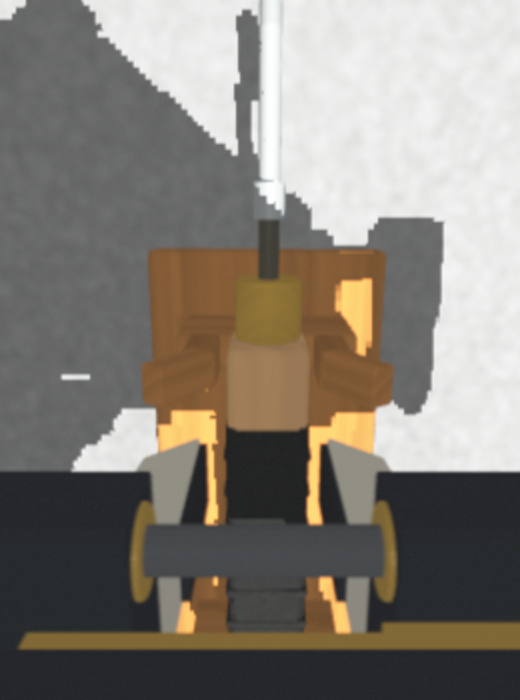

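View pics/s5.png

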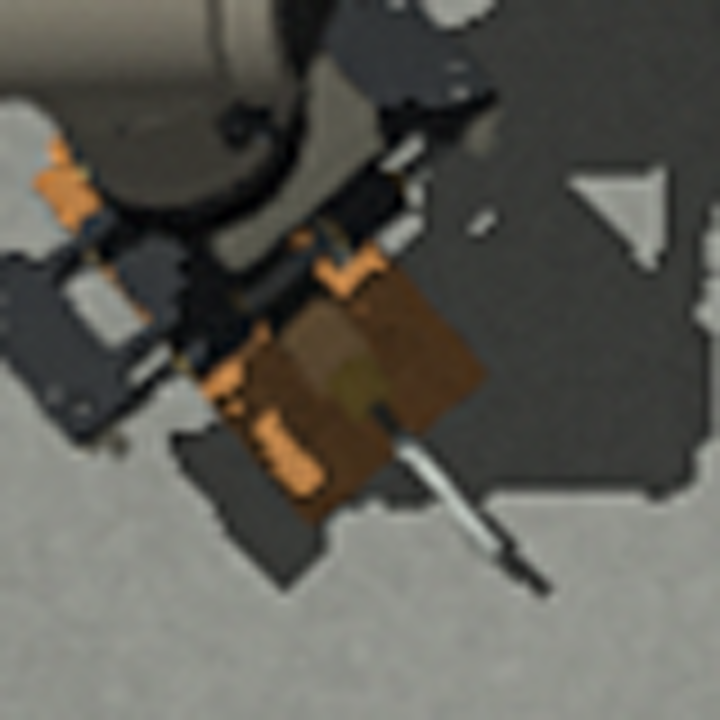

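Opening let the pole settle back upright and centred in the forks. The jaws followed the commanded 5 mm and squeezed the pole out of true. I'll close stepwise to about handle width instead.

carry_out([
  [26, [0, 0, 0], [0, 0, 0]],
  [26, [0, 0, 0], [0, 0, 0]],
  [26, [0, 0, 0], [0, 0, 0]],
  [22, [0, 0, 0], [0, 0, 0]],
  [22, [0, 0, 0], [0, 0, 0]],
  [22, [0, 0, 0], [0, 0, 0]],
], newtons=25)

```text
t: 5.33
tcp_pos: [0.4801, -0.3438, 0.0412]
ee_rot: [0.001, 1.0, -0.021, 0.0]
contact_force: [-1.2, -2.4, 1.7]
gripper_width: 0.239
```

Run:
```python
from h import *
st()
w=cams.capture('wrist')
crop(w,130,0,260,350,2.0,'w6.png')
```

```text
t 5.33 tcp [ 0.4801 -0.3438  0.0412] yaw -0.042 pitch 0.03 F [-1.17 -2.4   1.73] M [-0.258  0.19  -0.004] w 22.0 j [-0.75  0.61  1.53 -0.    1.    0.86]
```

View pics/w6.png

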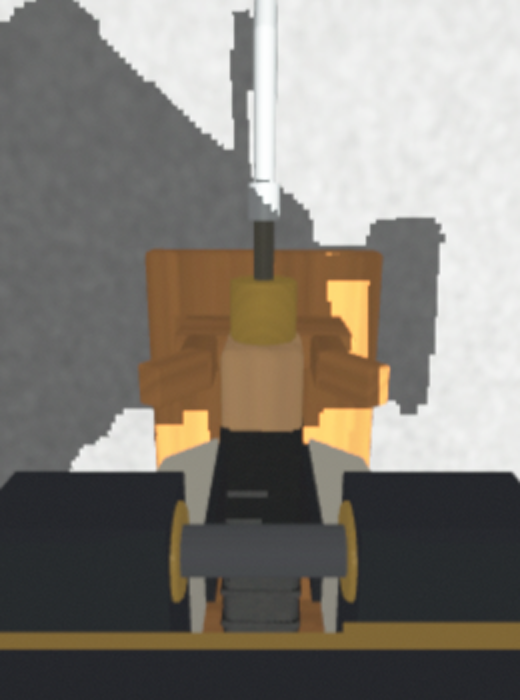

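carry_out([
  [20, [0, 0, 0], [0, 0, 0]],
  [20, [0, 0, 0], [0, 0, 0]],
  [20, [0, 0, -0.01], [0, 0, 0]],
  [20, [0, 0, -0.02], [0, 0, 0]],
  [20, [0, 0, -0.04], [0, 0, 0]],
  [20, [0, 0, -0.06], [0, 0, 0]],
  [20, [0, 0, -0.08], [0, 0, 0]],
  [20, [0, 0, -0.08], [0, 0, 0]],
], newtons=40)

```text
t: 6.05
tcp_pos: [0.4806, -0.3436, 0.0623]
ee_rot: [0.001, 1.0, -0.021, 0.001]
contact_force: [0.1, -0.3, -0.4]
gripper_width: 0.22
```

Run:
```python
from h import *
st()
w=cams.capture('wrist'); s=cams.capture('scene')
crop(w,130,0,260,350,2.0,'w7.png')
crop(s,150,250,80,80,9,'s7.png')
```

```text
t 6.05 tcp [ 0.4806 -0.3436  0.0623] yaw -0.0418 pitch 0.09 F [ 0.12 -0.26 -0.44] M [ 0.053  0.054 -0.028] w 20.2 j [-0.75  0.59  1.51  0.    1.04  0.86]
```

View pics/w7.png

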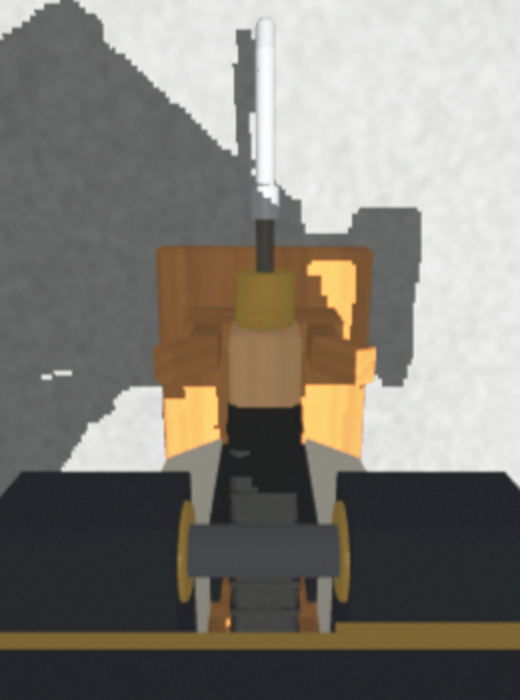

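View pics/s7.png

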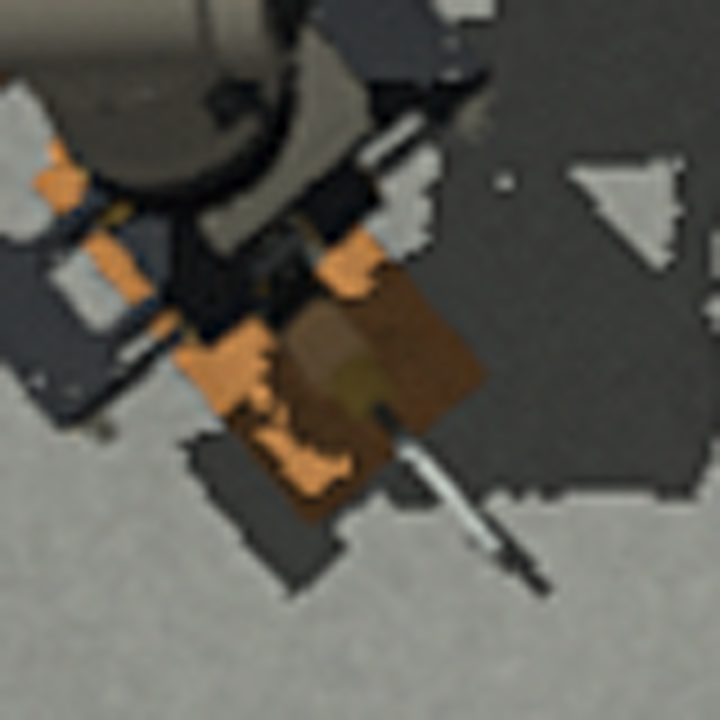

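Run:
```python
from h import *
import pickle
t,s=pickle.load(open('p0.pkl','rb')); w=pickle.load(open('w1.pkl','rb')); w2=cams.capture('wrist')
T=lambda x,y:(t,*uc(340,150,6,x,y)); S=lambda x,y:(s,*uc(100,200,5,x,y)); W=lambda x,y:(w,*uc(0,0,1.5,x,y)); X=lambda x,y:(w2,*uc(130,0,2,x,y))
def go(n,*o):
    p=tri(o); print(n,p.round(4),[(proj(c,p)[0]-[u,v]).round(1) for c,u,v in o])
go('h/fer',T(256,268),S(437,455),W(376,176)); go('h/fer',T(256,268),W(376,176)); go('fer/rod',T(258,237),S(464,480),W(376,147),X(265,272));
go('slvF',T(250,318),S(415,432),W(375.5,216),X(266,407)); go('slvR',T(243,500),S(338,325),W(373.5,355))
go('board',T(150,242),S(522,458),W(320,143),X(158,249));go('boardR',T(315,248),S(427,540),W(437,143),X(371,250))
# handle-wide from wrist w1 & now
d=lambda c,px,wid:c['camera_matrix'][0,0]*wid/px
print('eye',w['eye'],w2['eye'])
```

```text
h/fer [ 0.5186 -0.347   0.0697] [array([0.1, 0.4]), array([ 0.1, -0.3]), array([ 0.6, -1.7])]
h/fer [ 0.5182 -0.346   0.0756] [array([0.2, 0.2]), array([-0.7, -0.8])]
fer/rod [ 0.5372 -0.347   0.0583] [array([-1. ,  0.3]), array([-1.3, -0.6]), array([ 0.3, -2.7]), array([ 1. , -4.3])]
slvF [ 0.492  -0.3454  0.0661] [array([0.4, 0.4]), array([ 0.1, -1. ]), array([ 0.6, -1.1]), array([ 1. , -3.7])]
slvR [ 0.3957 -0.3387  0.0747] [array([-0. , -0.1]), array([-0.7, -0.3]), array([-1. , -2.1])]
board [ 0.5404 -0.3015  0.004 ] [array([-0.2,  0.5]), array([-0.5, -0.2]), array([-0.3, -1.6]), array([-0. , -1.8])]
boardR [ 0.5381 -0.3896  0.0145] [array([-0.6,  0.4]), array([-1.2, -0.2]), array([-1., -2.]), array([ 0.4, -3.1])]
eye [ 0.53656732 -0.35740121  0.35464472] [ 0.55965946 -0.34656565  0.25302573]
```

Run:
```python
from h import *
import pickle
w=pickle.load(open('w1.pkl','rb'))
tcp=np.array([.4567,-.3549,.163]);Rt=toolR(-.03,0)
for back in (0,.01,.02,.03):
  for y in(-.0458,.0458):
    for x in (-.0095,.0095): print(back,y,x,((proj(w,tcp+Rt.apply([x,y,-back]))[0]+.5)*1.5).round(0))
c=cams.capture('wrist'); crop(c,0,0,512,384,1.5,'w8.png'); st()
```

```text
0 -0.0458 -0.0095 [298. 338.]
0 -0.0458 0.0095 [295. 301.]
0 0.0458 -0.0095 [488. 338.]
0 0.0458 0.0095 [490. 301.]
0.01 -0.0458 -0.0095 [293. 348.]
0.01 -0.0458 0.0095 [290. 309.]
0.01 0.0458 -0.0095 [492. 348.]
0.01 0.0458 0.0095 [495. 309.]
0.02 -0.0458 -0.0095 [288. 358.]
0.02 -0.0458 0.0095 [285. 318.]
0.02 0.0458 -0.0095 [497. 358.]
0.02 0.0458 0.0095 [500. 318.]
0.03 -0.0458 -0.0095 [283. 369.]
0.03 -0.0458 0.0095 [279. 327.]
0.03 0.0458 -0.0095 [503. 369.]
0.03 0.0458 0.0095 [506. 327.]
t 6.25 tcp [ 0.4799 -0.3431  0.0608] yaw -0.042 pitch -0.01 F [ 0.23 -0.29 -0.55] M [0.063 0.036 0.02 ] w 19.9 j [-0.75  0.59  1.51  0.    1.04  0.86]
```

View pics/w8.png

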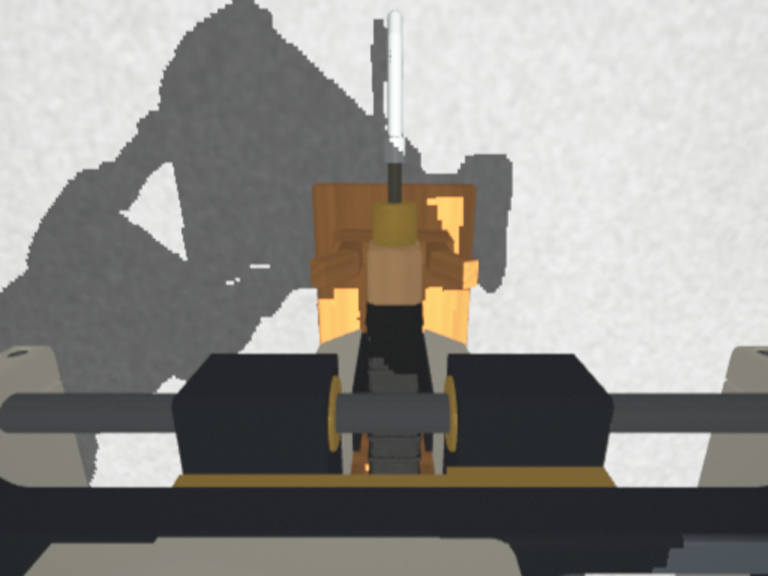

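The projected fingertips sit about 16–28 mm behind the reported TCP in the wrist view, seen at (279,333) and (506,333) in w1. So the earlier grasp only pinched the top of the handle and it squeezed out. I'll grasp deeper, watching the force.

carry_out([
  [45, [0, 0, 0], [0, 0, 0]],
  [45, [0, 0, 0], [0, 0, 0]],
  [45, [0, 0, 0], [0, 0, 0]],
  [45, [0, 0, 0.03], [0, 0, 0]],
  [45, [0, 0, 0.06], [0, 0, 0]],
  [45, [0, 0, 0.09], [0, 0, 0]],
  [45, [0, 0, 0.12], [0, 0, 0]],
  [45, [0, 0, 0.13], [0, 0, 0]],
  [45, [0, 0, 0.14], [0, 0, 0]],
  [45, [0, 0, 0.15], [0, 0, 0]],
  [45, [0, 0, 0.15], [0, 0, 0]],
], newtons=20)

```text
t: 7.17
tcp_pos: [0.4799, -0.3431, 0.023]
ee_rot: [-0.0, 1.0, -0.021, -0.0]
contact_force: [0.8, 0.1, 0.2]
gripper_width: 0.491
```

Run:
```python
from h import *
st()
c=cams.capture('wrist'); crop(c,0,0,512,384,1.5,'w9.png')
c=cams.capture('scene'); crop(c,120,200,140,130,5,'s9.png')
```

```text
t 7.17 tcp [ 0.4799 -0.3431  0.023 ] yaw -0.042 pitch -0.02 F [0.85 0.11 0.22] M [ 0.049  0.034 -0.031] w 45.1 j [-0.75  0.64  1.55 -0.    0.96  0.86]
```

View pics/w9.png

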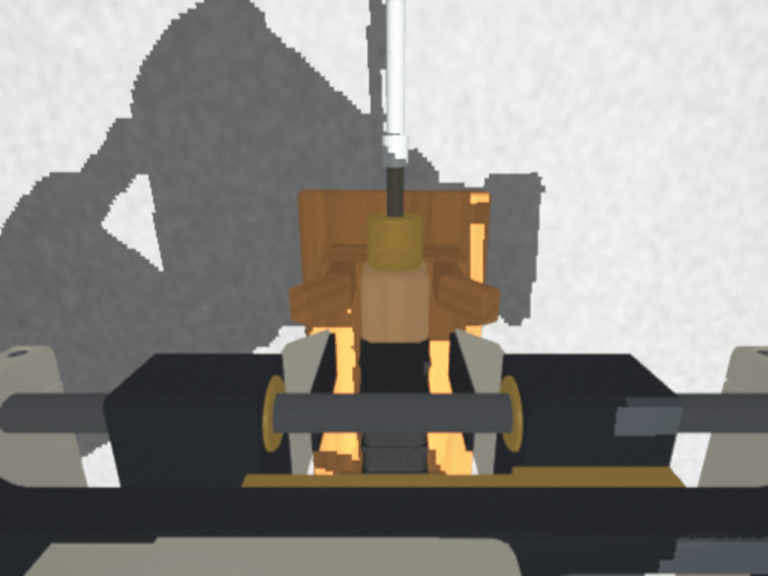

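View pics/s9.png

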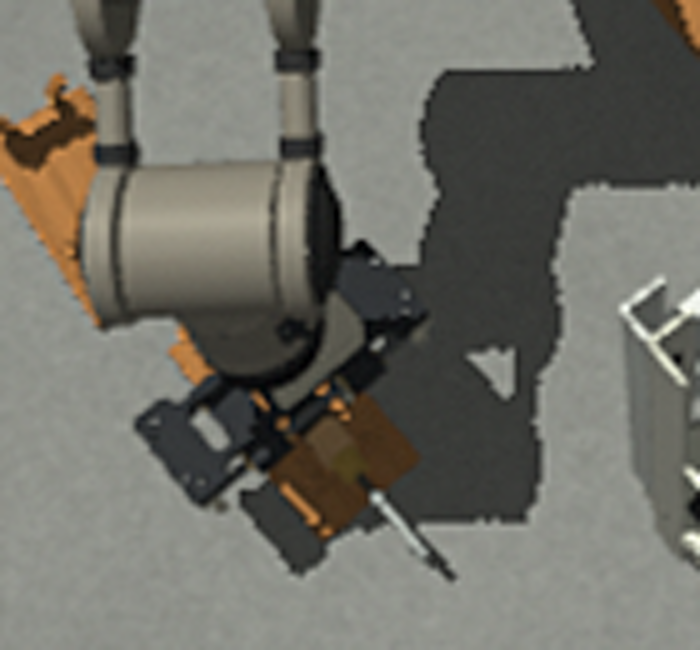

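carry_out([
  [28, [0, 0, 0], [0, 0, 0]],
  [28, [0, 0, 0], [0, 0, 0]],
  [28, [0, 0, 0], [0, 0, 0]],
  [20, [0, 0, 0], [0, 0, 0]],
  [20, [0, 0, 0], [0, 0, 0]],
  [20, [0, 0, 0], [0, 0, 0]],
  [20, [0, 0, 0], [0, 0, 0]],
], newtons=20)

```text
t: 7.85
tcp_pos: [0.4801, -0.3435, 0.0237]
ee_rot: [0.0, 1.0, -0.021, 0.0]
contact_force: [-0.0, -1.1, 1.1]
gripper_width: 0.26
```

Run:
```python
from h import *
st()
```

```text
t 7.85 tcp [ 0.4801 -0.3435  0.0237] yaw -0.042 pitch 0.02 F [-0.04 -1.14  1.15] M [-0.098  0.061  0.066] w 23.8 j [-0.75  0.64  1.54 -0.    0.96  0.86]
```

The jaws now stop at 23.8 mm, a real grip on the handle. Tightening and lifting.

carry_out([
  [15, [0, 0, 0], [0, 0, 0]],
  [15, [0, 0, 0], [0, 0, 0]],
  [10, [0, 0, -0.01], [0, 0, 0]],
  [10, [0, 0, -0.03], [0, 0, 0]],
  [10, [0, 0, -0.05], [0, 0, 0]],
  [10, [0, 0, -0.08], [0, 0, 0]],
  [10, [0, 0, -0.08], [0, 0, 0]],
], newtons=60)

```text
t: 8.43
tcp_pos: [0.4808, -0.3439, 0.0452]
ee_rot: [0.001, 1.0, -0.021, 0.001]
contact_force: [-0.4, -0.8, -0.4]
gripper_width: 0.253
```

Run:
```python
from h import *
st()
c=cams.capture('wrist'); crop(c,0,0,512,384,1.5,'w10.png')
c=cams.capture('scene'); crop(c,150,250,80,80,9,'s10.png')
```

```text
t 8.43 tcp [ 0.4808 -0.3439  0.0452] yaw -0.0419 pitch 0.12 F [-0.38 -0.78 -0.39] M [ 0.023 -0.012 -0.029] w 23.2 j [-0.75  0.61  1.53  0.    1.01  0.86]
```

View pics/w10.png

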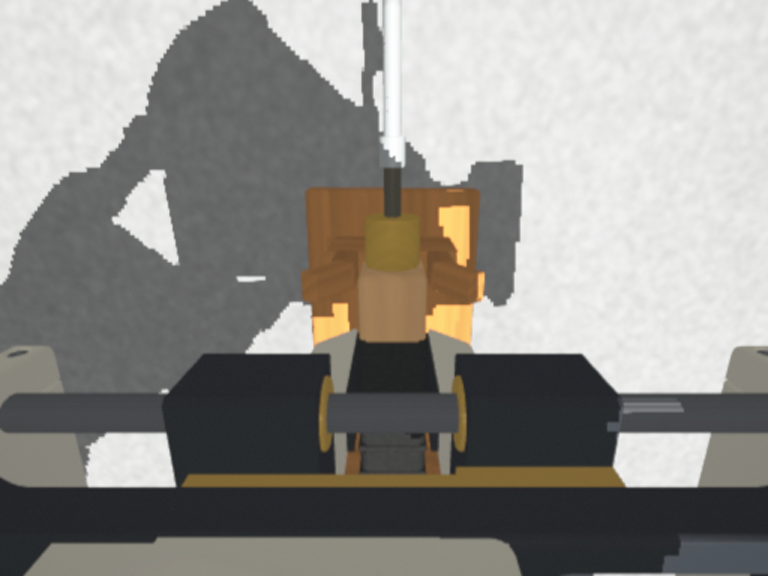

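View pics/s10.png

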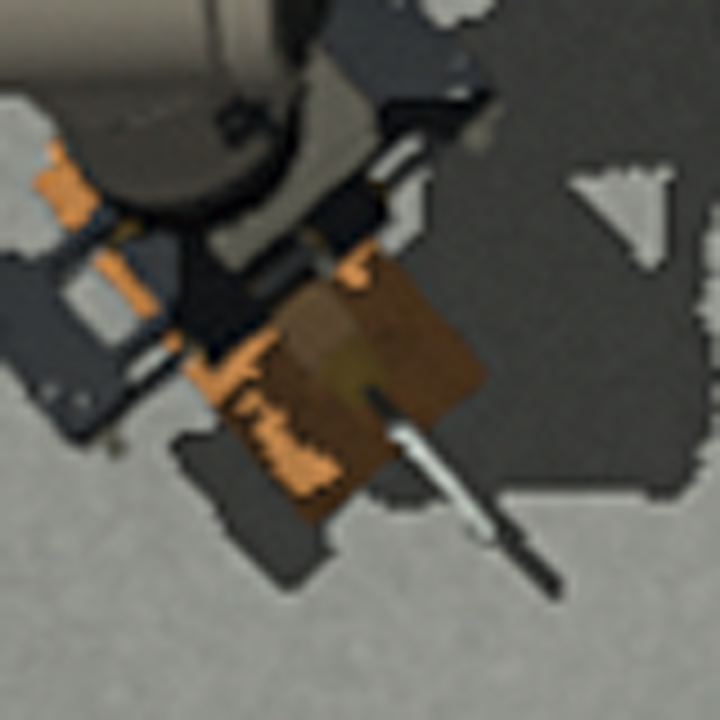

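```bash
cat >> h.py <<'E'
RK=dict(p=np.array([.7018,-.0523]),yaw=-.105); RING=np.array([.668,-.0488,.3256])
TP=np.array([.036,0,-.0367])  # reported TCP in pole frame
TIP=np.array([.148,0,-.040])
def poleR(yaw,pitch): return R.from_euler('z',yaw)*R.from_euler('y',-pitch)
def tcp_for_tip(tip,yaw,pitch):
    P=poleR(yaw,pitch); return np.array(tip)+P.apply(TP-TIP), toolR(yaw,pitch)
def rk(d): # rack-frame delta to world
    return R.from_euler('z',RK['yaw']).apply(d)
E
python3 - <<'E'
from h import *
P=np.radians(33)
print(rel([.481,-.344,.21],toolR(-.105,P)))
for d in [(-.10,0,.06),(0,0,.03)]:
    p,Rt=tcp_for_tip(RING+rk(d),-.105,P); print(p.round(4), rel(p,Rt))
E
```

```text
(array([ 0.0036,  0.0027, -0.664 ]), array([-0.0111,  0.366 ,  0.0391]))
[ 0.4733 -0.0283  0.3274] (array([-0.0796, -1.2574, -1.1344]), array([-0.0111,  0.366 ,  0.0391]))
[ 0.5728 -0.0388  0.2974] (array([ 0.3195, -1.2323, -1.0141]), array([-0.0111,  0.366 ,  0.0391]))
```

carry_out([
  [10, [0, 0, -0.05], [0, 0, 0]],
  [10, [0, 0, -0.12], [0, 0, 0]],
  [10, [0, 0, -0.2], [0, 0, 0]],
  [10, [0, 0, -0.28], [0, 0.03, 0]],
  [10, [0, 0, -0.36], [0, 0.08, 0.01]],
  [10, [0, 0, -0.44], [-0.002, 0.13, 0.02]],
  [10, [0, 0, -0.52], [-0.005, 0.19, 0.03]],
  [10, [0, 0, -0.58], [-0.008, 0.25, 0.039]],
  [10, [0, 0, -0.63], [-0.011, 0.3, 0.039]],
  [10, [0, 0, -0.66], [-0.011, 0.34, 0.039]],
  [10, [0, 0, -0.66], [-0.011, 0.366, 0.039]],
  [10, [0, 0, -0.66], [-0.011, 0.366, 0.039]],
], newtons=60)

```text
t: 9.53
tcp_pos: [0.4784, -0.3427, 0.2078]
ee_rot: [0.014, 0.958, -0.051, 0.283]
contact_force: [0.3, -0.4, -1.4]
gripper_width: 0.257
```

Run:
```python
from h import *
st();P=np.radians(33)
for d in [(-.10,0,.06),(-.03,0,.05),(0,0,.03)]:
    p,Rt=tcp_for_tip(RING+rk(d),-.105,P); print(p.round(4), rel(p,Rt))
c=cams.capture('wrist'); crop(c,0,0,512,384,1.5,'w11.png')
c=cams.capture('scene'); crop(c,0,0,512,384,1.5,'s11.png')
```

```text
t 9.53 tcp [ 0.4784 -0.3427  0.2078] yaw -0.1077 pitch 32.95 F [ 0.34 -0.43 -1.43] M [0.114 0.525 0.008] w 23.6 j [-1.02  0.22  1.83  0.63  0.83  0.29]
[ 0.4733 -0.0283  0.3274] (array([ 0.1298, -1.2495, -0.483 ]), array([-0.0006,  0.0006, -0.0015]))
[ 0.543  -0.0356  0.3174] (array([ 0.343 , -1.2498, -0.2972]), array([-0.0006,  0.0006, -0.0015]))
[ 0.5728 -0.0388  0.2974] (array([ 0.4001, -1.2498, -0.1648]), array([-0.0006,  0.0006, -0.0015]))
```

View pics/w11.png

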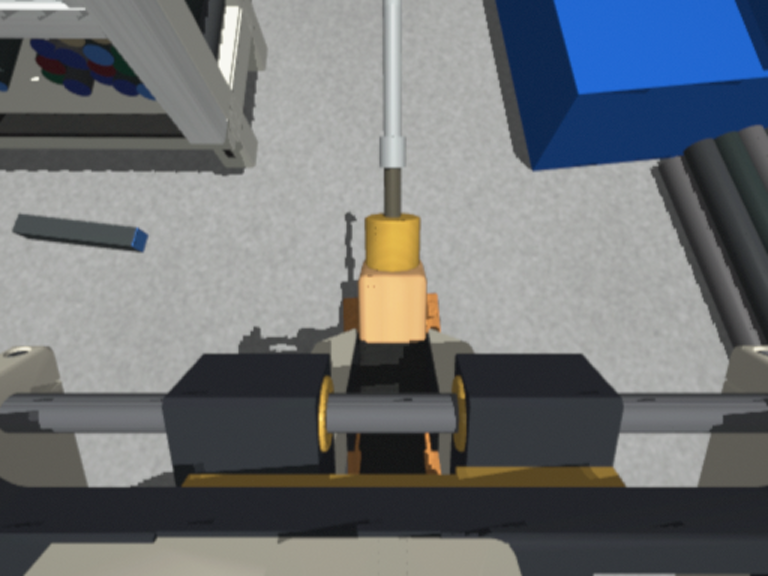

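View pics/s11.png

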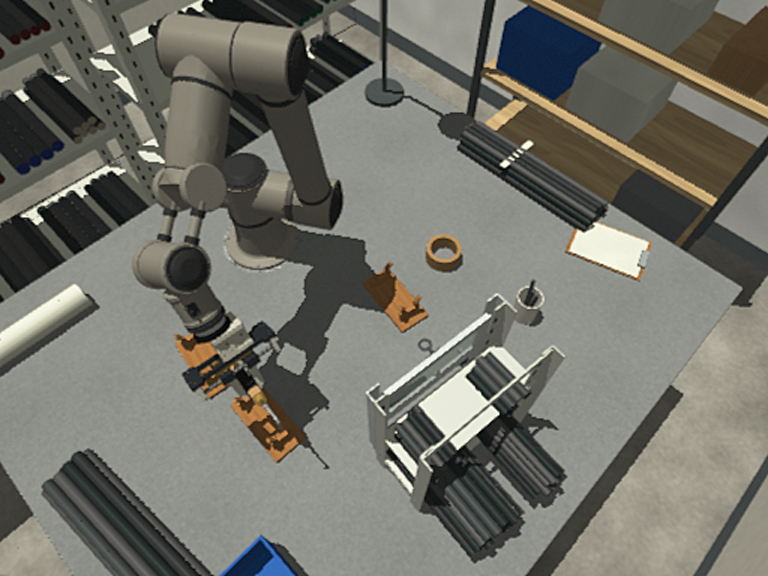

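carry_out([
  [10, [0.01, -0.05, -0.03], [0, 0, 0]],
  [10, [0.02, -0.15, -0.08], [0, 0, 0]],
  [10, [0.04, -0.27, -0.13], [0, 0, 0]],
  [10, [0.05, -0.39, -0.18], [0, 0, 0]],
  [10, [0.06, -0.51, -0.23], [0, 0, 0]],
  [10, [0.08, -0.63, -0.28], [0, 0, 0]],
  [10, [0.09, -0.75, -0.33], [0, 0, 0]],
  [10, [0.1, -0.85, -0.38], [0, 0, 0]],
  [10, [0.12, -0.93, -0.43], [0, 0, 0]],
  [10, [0.13, -1.0, -0.48], [0, 0, 0]],
  [10, [0.13, -1.0, -0.48], [0, 0, 0]],
  [10, [0.13, -1.0, -0.48], [0, 0, 0]],
], newtons=60)

```text
t: 10.63
tcp_pos: [0.4688, -0.0899, 0.3278]
ee_rot: [0.015, 0.958, -0.049, 0.284]
contact_force: [-0.6, -0.1, -1.8]
gripper_width: 0.261
```

Run:
```python
from h import *
st();P=np.radians(33)
for d in [(-.10,0,.06),(-.05,0,.04)]:
    p,Rt=tcp_for_tip(RING+rk(d),-.105,P); print(p.round(4), rel(p,Rt))
```

```text
t 10.63 tcp [ 0.4688 -0.0899  0.3278] yaw -0.1015 pitch 33.01 F [-0.64 -0.09 -1.8 ] M [ 0.065  0.448 -0.003] w 23.9 j [-0.52 -0.18  1.89  0.28  0.92  1.04]
[ 0.4733 -0.0283  0.3274] (array([-0.0069, -0.2469, -0.0025]), array([-0.0006, -0.0001,  0.0019]))
[ 0.5231 -0.0335  0.3074] (array([ 0.1173, -0.2463,  0.1735]), array([-0.0006, -0.0001,  0.0019]))
```

carry_out([
  [10, [0, -0.08, 0], [0, 0, 0]],
  [10, [0, -0.15, 0], [0, 0, 0]],
  [10, [0.0, -0.2, 0.0], [0, 0, 0]],
  [10, [0.04, -0.235, 0.06], [0, 0, 0]],
  [10, [0.08, -0.246, 0.12], [0, 0, 0]],
  [10, [0.11, -0.246, 0.165], [0, 0, 0]],
  [10, [0.117, -0.246, 0.173], [0, 0, 0]],
  [10, [0.117, -0.246, 0.173], [0, 0, 0]],
  [10, [0.117, -0.246, 0.173], [0, 0, 0]],
], newtons=60)

```text
t: 11.38
tcp_pos: [0.5222, -0.0351, 0.3059]
ee_rot: [0.015, 0.958, -0.051, 0.282]
contact_force: [0.5, -0.6, -1.1]
gripper_width: 0.255
```

Run:
```python
from h import *
import pickle
st();P=np.radians(33)
w=cams.capture('wrist'); crop(w,0,0,512,384,1.5,'w12.png')
s=cams.capture('scene'); crop(s,225,180,110,90,7,'s12.png')
t=cams.capture('top'); crop(t,250,90,90,70,8,'t12.png')
pickle.dump((w,s,t),open('p12.pkl','wb'))
```

```text
t 11.38 tcp [ 0.5222 -0.0351  0.3059] yaw -0.106 pitch 32.84 F [ 0.5  -0.56 -1.07] M [ 0.057  0.51  -0.004] w 23.4 j [-0.28 -0.07  1.86  0.13  0.79  1.33]
```

View pics/w12.png

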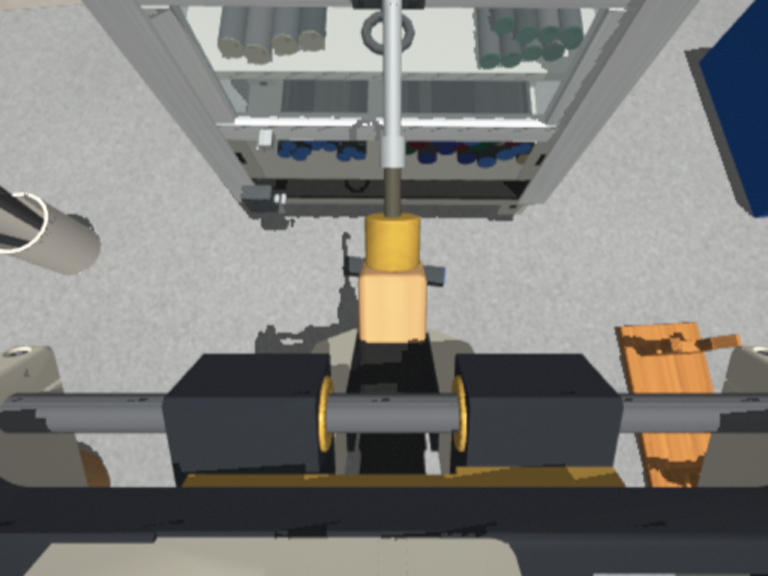

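View pics/s12.png

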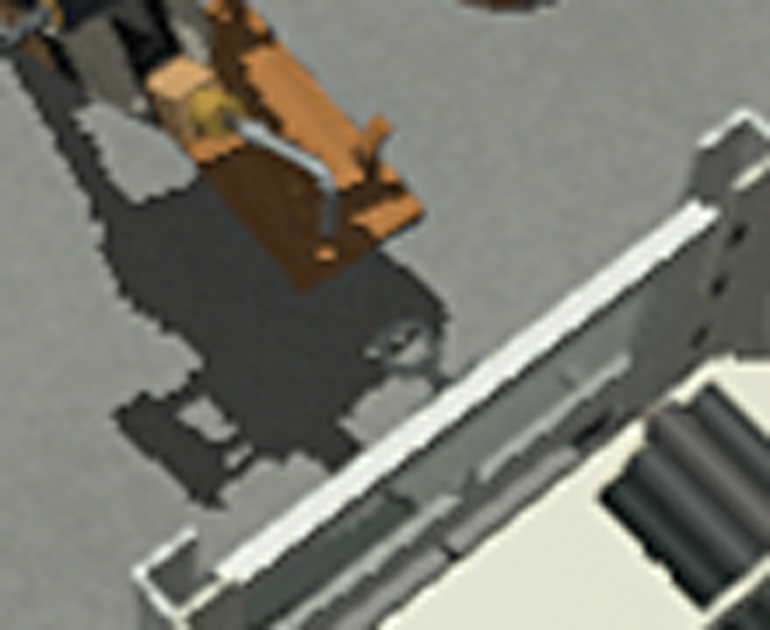

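View pics/t12.png

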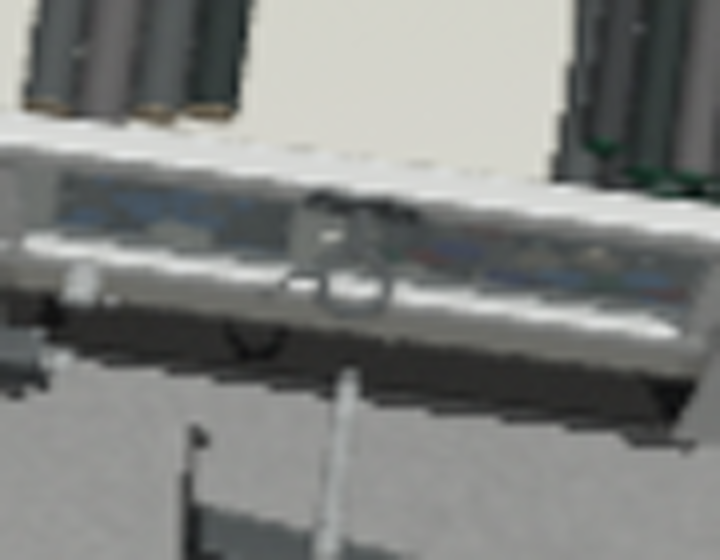

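```bash
cat >> h.py <<'E'
BEND=np.array([.1665,0,-.009])
def pole_pt(pt):
    s=read_state(); Rp=q(s['ee_rot'])*R.from_euler('x',np.pi)
    return s['tcp_pos']+Rp.apply(np.array(pt)-TP)
E
python3 - <<'E'
from h import *
import pickle
w,s,t=pickle.load(open('p12.pkl','rb'))
tip=pole_pt(TIP);b=pole_pt(BEND); 
f=lambda c,p,x0,y0,k:((proj(c,p)[0]-[x0,y0]+.5)*k-.5).round(1)
print('tip',tip.round(4),'bend',b.round(4))
print('scene: tip',f(s,tip,225,180,7),'bend',f(s,b,225,180,7),'ring',f(s,RING,225,180,7))
print('top: tip',f(t,tip,250,90,8),'bend',f(t,b,250,90,8),'ring',f(t,RING,250,90,8))
print('wrist: bend',f(w,b,0,0,1.5),'ring',f(w,RING,0,0,1.5),'tip',f(w,tip,0,0,1.5))
E
```

```text
tip [ 0.6174 -0.0451  0.3652] bend [ 0.6161 -0.0449  0.4013]
scene: tip [327.6 229. ] bend [328.9 185. ] ring [403.8 351.2]
top: tip [342.7 401.8] bend [346.5 378.5] ring [352.8 285.8]
wrist: bend [391.3 -20.9] ring [388.6  36.8] tip [391.5  59.8]
```

The hook is clear of the ring. The bend sits at (328,178) and the ring at (403,345) in the scene crop, and predictions match to about 1 px. Moving the tip over the ring.

Run:
```python
from h import *
st();P=np.radians(33)
for d in [(0,0,.035),(0,0,.02),(0,0,-.026)]:
    p,Rt=tcp_for_tip(RING+rk(d),-.105,P); print(p.round(4), rel(p,Rt))
```

```text
t 11.53 tcp [ 0.5222 -0.0349  0.307 ] yaw -0.1058 pitch 32.98 F [-0.03  0.58 -0.4 ] M [0.088 0.47  0.057] w 23.4 j [-0.28 -0.07  1.86  0.13  0.79  1.33]
[ 0.5728 -0.0388  0.3024] (array([ 0.16  , -0.0061,  0.1259]), array([-0.0001,  0.0003, -0.0004]))
[ 0.5728 -0.0388  0.2874] (array([ 0.1274, -0.0061,  0.1762]), array([-0.0001,  0.0003, -0.0004]))
[ 0.5728 -0.0388  0.2414] (array([ 0.0272, -0.006 ,  0.3306]), array([-0.0001,  0.0003, -0.0004]))
```

carry_out([
  [10, [0.03, -0.003, 0.02], [0, 0, 0]],
  [10, [0.07, -0.006, 0.05], [0, 0, 0]],
  [10, [0.11, -0.006, 0.08], [0, 0, 0]],
  [10, [0.14, -0.006, 0.11], [0, 0, 0]],
  [10, [0.16, -0.006, 0.126], [0, 0, 0]],
  [10, [0.15, -0.006, 0.142], [0, 0, 0]],
  [10, [0.138, -0.006, 0.16], [0, 0, 0]],
  [10, [0.138, -0.006, 0.16], [0, 0, 0]],
  [10, [0.138, -0.006, 0.16], [0, 0, 0]],
], newtons=60)

```text
t: 12.28
tcp_pos: [0.5725, -0.0382, 0.2912]
ee_rot: [0.014, 0.958, -0.05, 0.283]
contact_force: [0.6, 0.4, -0.4]
gripper_width: 0.256
```

```bash
cat > look.py <<'E'
from h import *
import pickle,sys
n=sys.argv[1]
st();P=np.radians(33)
w=cams.capture('wrist'); 
s=cams.capture('scene'); 
t=cams.capture('top')
cr=lambda c,x,y,ww,h,k: cv2.resize(c['img'][y:y+h,x:x+ww,::-1],None,fx=k,fy=k,interpolation=cv2.INTER_CUBIC)
A=cr(s,250,190,70,60,5); B=cr(t,260,100,70,60,5); C=cr(w,200,0,140,90,4)
im=np.zeros((300+360,700,3),np.uint8); im[:300,:350]=A; im[:300,350:]=B; im[300:,:560]=C
im=cv2.resize(im,None,fx=.9,fy=.9,interpolation=cv2.INTER_AREA)
cv2.imwrite(f'pics/{n}.png',im)
pickle.dump((w,s,t),open(n+'.pkl','wb'))
tip=pole_pt(TIP); d=R.from_euler('z',.105).apply(tip-RING); print('tip-ring in rack',d.round(4))
E
python3 look.py k13
```

```text
t 12.28 tcp [ 0.5725 -0.0382  0.2912] yaw -0.1053 pitch 32.88 F [ 0.56  0.36 -0.39] M [0.076 0.543 0.053] w 23.5 j [-0.25  0.04  1.79  0.12  0.75  1.36]
tip-ring in rack [0.0002 0.0004 0.0249]
```

View pics/k13.png

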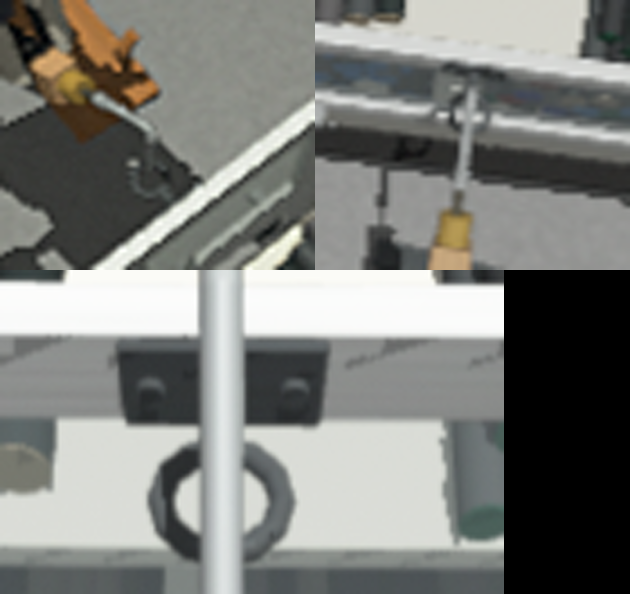

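Run:
```python
from h import *
import pickle
w,s,t=pickle.load(open('k13.pkl','rb'))
tip=pole_pt(TIP)
f=lambda c,p,x0,y0,k:((proj(c,p)[0]-[x0,y0]+.5)*k-.5).round(1)
print(f(s,tip,265,205,16),f(s,RING,265,205,16),f(s,tip-[0,0,.025],265,205,16))
crop(s,265,205,40,40,16,'s13.png')
```

```text
[294.9 344.2] [283.7 403.4] [286.1 403.3]
```

View pics/s13.png

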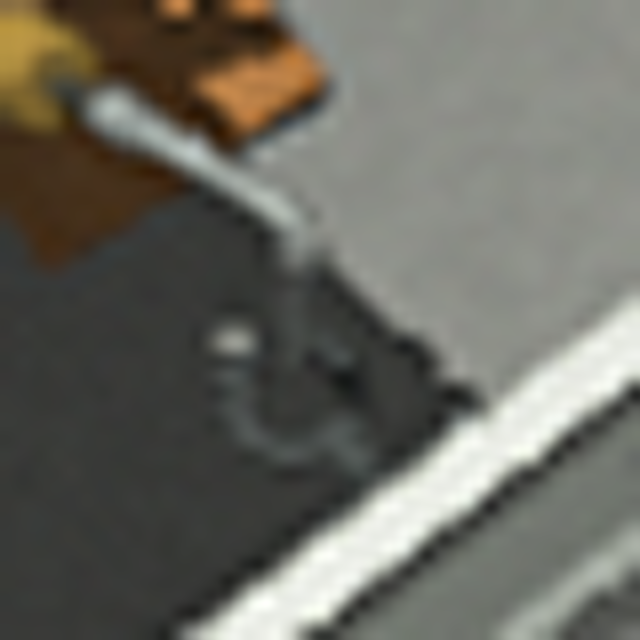

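carry_out([
  [10, [-0.011, 0, 0.017], [0, 0, 0]],
  [10, [-0.022, 0, 0.034], [0, 0, 0]],
  [10, [-0.033, 0, 0.051], [0, 0, 0]],
  [10, [-0.044, 0, 0.067], [0, 0, 0]],
  [10, [-0.055, 0, 0.084], [0, 0, 0]],
  [10, [-0.066, 0, 0.101], [0, 0, 0]],
  [10, [-0.077, 0, 0.118], [0, 0, 0]],
  [10, [-0.088, 0, 0.135], [0, 0, 0]],
  [10, [-0.098, 0, 0.151], [0, 0, 0]],
  [10, [-0.098, 0, 0.151], [0, 0, 0]],
], newtons=60)

```text
t: 13.27
tcp_pos: [0.5726, -0.0382, 0.2454]
ee_rot: [0.014, 0.958, -0.05, 0.282]
contact_force: [0.8, -0.9, -2.0]
gripper_width: 0.256
```

```bash
python3 look.py k14
python3 - <<'E'
from h import *
import pickle
w,s,t=pickle.load(open('k14.pkl','rb'))
crop(s,265,205,40,40,16,'s14.png')
E
```

```text
t 13.27 tcp [ 0.5726 -0.0382  0.2454] yaw -0.1054 pitch 32.83 F [ 0.82 -0.95 -2.  ] M [0.099 0.522 0.012] w 23.5 j [-0.25  0.08  1.88  0.14  0.62  1.34]
tip-ring in rack [ 0.0005  0.0004 -0.0203]
```

View pics/k14.png

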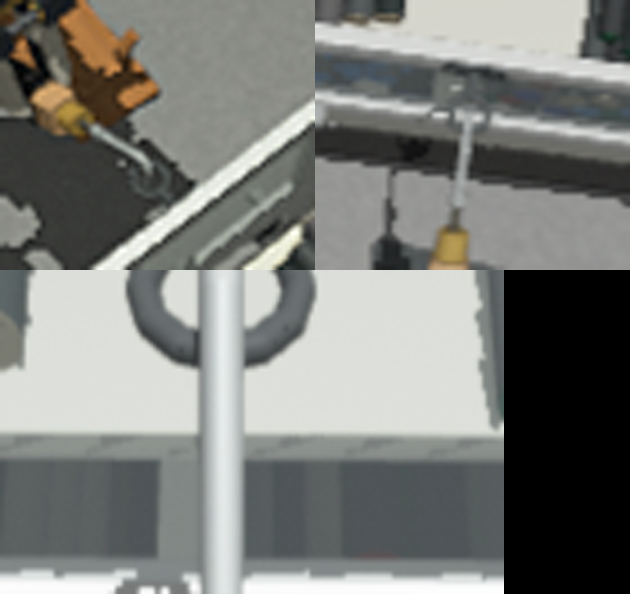

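View pics/s14.png

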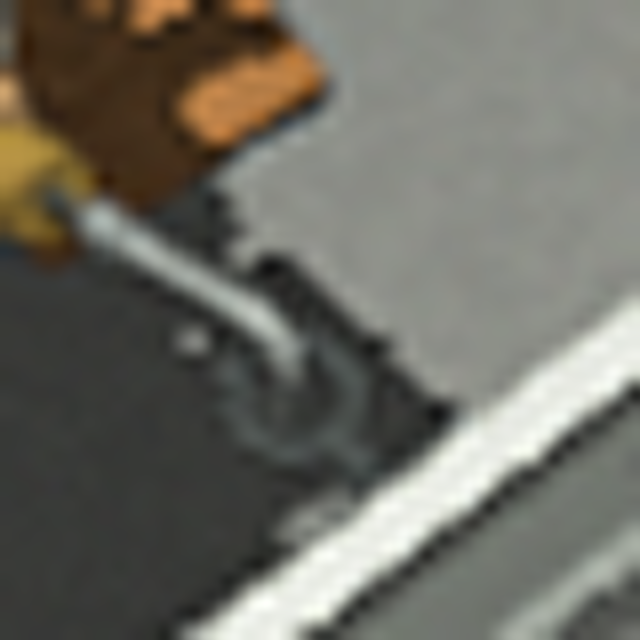

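The hook is through the ring: the bar enters the ring at (295,385), the ring hasn't moved and there is no force. Drawing down.

carry_out([
  [10, [-0.0065, 0, 0.01], [0, 0, 0]],
  [10, [-0.013, 0, 0.02], [0, 0, 0]],
  [10, [-0.0196, 0, 0.03], [0, 0, 0]],
  [10, [-0.0262, 0, 0.0402], [0, 0, 0]],
  [10, [-0.0327, 0, 0.0503], [0, 0, 0]],
  [10, [-0.0392, 0, 0.0603], [0, 0, 0]],
  [10, [-0.0392, 0, 0.0603], [0, 0, 0]],
], newtons=60)

```text
t: 14.0
tcp_pos: [0.5728, -0.0382, 0.2281]
ee_rot: [0.014, 0.958, -0.05, 0.283]
contact_force: [-0.6, -0.3, -0.5]
gripper_width: 0.257
```

```bash
python3 look.py k15
python3 - <<'E'
from h import *
import pickle
w,s,t=pickle.load(open('k15.pkl','rb'))
crop(s,265,205,40,40,16,'s15.png')
E
```

```text
t 14.0 tcp [ 0.5728 -0.0382  0.2281] yaw -0.1054 pitch 32.89 F [-0.56 -0.25 -0.53] M [0.092 0.449 0.044] w 23.6 j [-0.25  0.1   1.91  0.15  0.57  1.33]
tip-ring in rack [ 0.0002  0.0005 -0.0389]
```

View pics/k15.png

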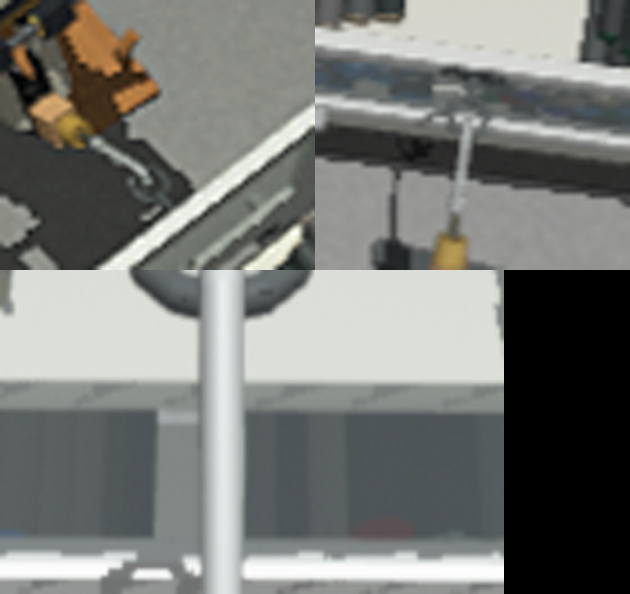

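View pics/s15.png

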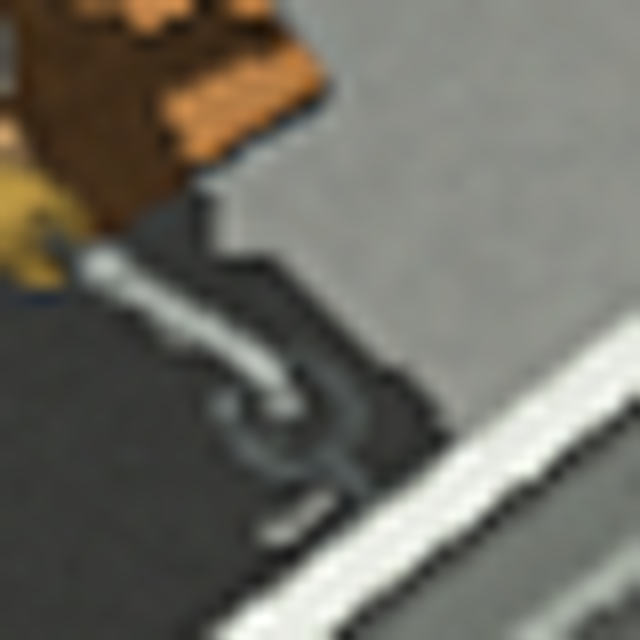

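carry_out([
  [10, [-0.0092, 0, 0.0141], [0, 0, 0]],
  [10, [-0.0184, 0, 0.0283], [0, 0, 0]],
  [10, [-0.0276, 0, 0.0424], [0, 0, 0]],
  [10, [-0.0368, 0, 0.0566], [0, 0, 0]],
  [10, [-0.046, 0, 0.0707], [0, 0, 0]],
  [10, [-0.0552, 0, 0.0848], [0, 0, 0]],
  [10, [-0.0644, 0, 0.099], [0, 0, 0]],
  [10, [-0.0736, 0, 0.1131], [0, 0, 0]],
  [10, [-0.0828, 0, 0.1273], [0, 0, 0]],
  [10, [-0.0828, 0, 0.1273], [0, 0, 0]],
], newtons=60)

```text
t: 14.98
tcp_pos: [0.5723, -0.0381, 0.1895]
ee_rot: [0.014, 0.958, -0.05, 0.282]
contact_force: [-0.4, -0.3, -0.6]
gripper_width: 0.253
```

```bash
python3 look.py k16
```

```text
t 14.98 tcp [ 0.5723 -0.0381  0.1895] yaw -0.1054 pitch 32.81 F [-0.4  -0.31 -0.62] M [-0.002  0.423 -0.056] w 23.2 j [-0.25  0.15  1.97  0.18  0.46  1.29]
tip-ring in rack [-0.0001  0.0006 -0.0772]
```

View pics/k16.png

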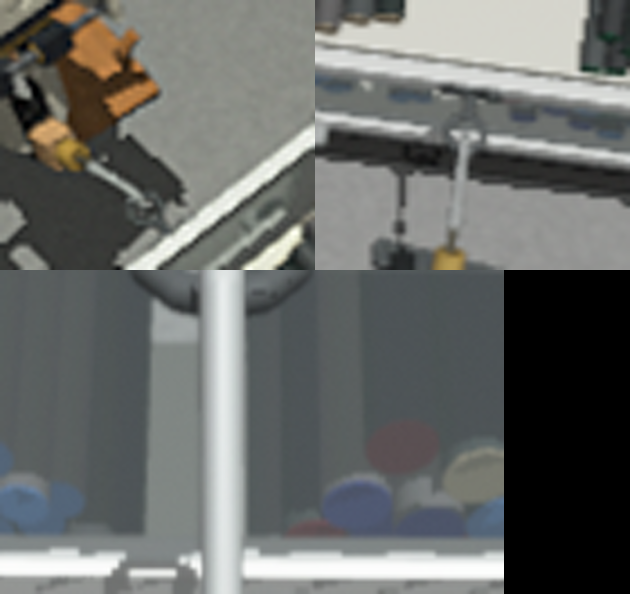

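```bash
cat >> h.py <<'E'
CON=np.array([.157,0,-.0065])
def tcp_for(pt,pos,yaw,pitch):
    return np.array(pos)+poleR(yaw,pitch).apply(TP-np.array(pt)), toolR(yaw,pitch)
E
python3 - <<'E'
from h import *
C=pole_pt(CON); print('contact',C.round(4))
for dz,p in [(10,31.5),(20,30),(30,28.5),(40,27),(50,27)]:
    a=tcp_for(CON,C-[0,0,dz/1000],-.1054,np.radians(p)); print(dz,p,rel(*a))
E
```

```text
contact [ 0.6574 -0.0471  0.2814]
10 31.5 (array([-0.0245,  0.0001,  0.022 ]), array([-0.0007, -0.0152,  0.0001]))
20 30 (array([-0.0489,  0.0001,  0.0428]), array([-0.0007, -0.0319,  0.0001]))
30 28.5 (array([-0.0729,  0.0001,  0.0636]), array([-0.0007, -0.0486,  0.0001]))
40 27 (array([-0.0967,  0.0001,  0.0842]), array([-0.0007, -0.0652,  0.0001]))
50 27 (array([-0.1184,  0.0002,  0.1178]), array([-0.0007, -0.0652,  0.0001]))
```

carry_out([
  [10, [-0.0098, 0, 0.0087], [0, -0.006, 0]],
  [10, [-0.0196, 0, 0.0174], [0, -0.0122, 0]],
  [10, [-0.0294, 0, 0.026], [0, -0.0188, 0]],
  [10, [-0.0391, 0, 0.0345], [0, -0.0253, 0]],
  [10, [-0.0489, 0, 0.0428], [0, -0.0319, 0]],
  [10, [-0.0585, 0, 0.0511], [0, -0.0386, 0]],
  [10, [-0.0681, 0, 0.0594], [0, -0.0452, 0]],
  [10, [-0.0777, 0, 0.0677], [0, -0.0519, 0]],
  [10, [-0.0872, 0, 0.0758], [0, -0.0586, 0]],
  [10, [-0.0872, 0, 0.0758], [0, -0.0586, 0]],
], newtons=60)

```text
t: 15.97
tcp_pos: [0.565, -0.0374, 0.1625]
ee_rot: [0.012, 0.97, -0.051, 0.238]
contact_force: [-0.0, -0.0, -0.8]
gripper_width: 0.251
```

```bash
python3 look.py k17
python3 - <<'E'
from h import *
import pickle
print(pole_pt(CON))
w,s,t=pickle.load(open('k17.pkl','rb'))
crop(s,225,190,110,100,7,'s17.png')
E
```

```text
t 15.97 tcp [ 0.565  -0.0374  0.1625] yaw -0.1052 pitch 27.58 F [-0.03 -0.02 -0.81] M [ 0.042  0.363 -0.033] w 23.0 j [-0.24  0.2   1.94  0.13  0.52  1.34]
tip-ring in rack [-0.0029  0.0005 -0.1137]
[ 0.6576762  -0.0472117   0.24576098]
```

View pics/k17.png

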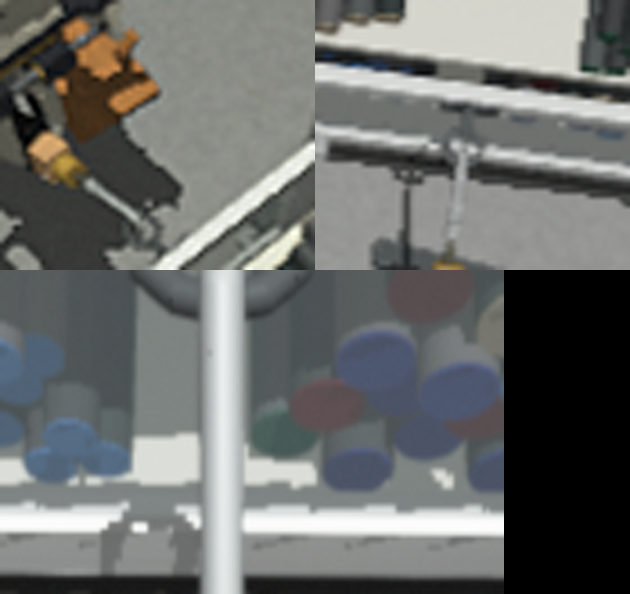

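View pics/s17.png

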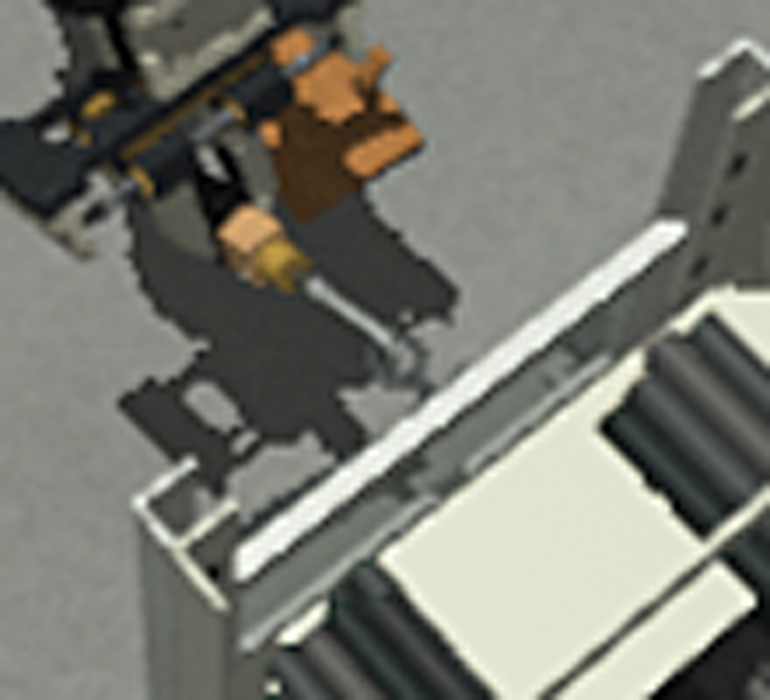

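carry_out([
  [10, [-0.0019, 0, 0.0035], [0, 0, 0]],
  [10, [-0.0037, 0, 0.0071], [0, 0, 0]],
  [10, [-0.0056, 0, 0.0106], [0, 0, 0]],
  [10, [-0.0074, 0, 0.0142], [0, 0, 0]],
  [10, [-0.0093, 0, 0.0177], [0, 0, 0]],
  [10, [-0.0111, 0, 0.0212], [0, 0, 0]],
  [10, [-0.0111, 0, 0.0212], [0, 0, 0]],
], newtons=60)

```text
t: 16.7
tcp_pos: [0.5651, -0.0374, 0.157]
ee_rot: [0.012, 0.97, -0.051, 0.239]
contact_force: [-0.2, -0.2, -0.4]
gripper_width: 0.258
```

Run:
```python
from h import *
st(); print(pole_pt(CON))
```

```text
t 16.7 tcp [ 0.5651 -0.0374  0.157 ] yaw -0.1052 pitch 27.67 F [-0.17 -0.16 -0.38] M [ 0.011  0.104 -0.05 ] w 23.7 j [-0.24  0.21  1.95  0.13  0.51  1.33]
[ 0.65773916 -0.04725645  0.23990024]
```

carry_out([
  [10, [-0.0019, 0, 0.0035], [0, 0, 0]],
  [10, [-0.0037, 0, 0.0071], [0, 0, 0]],
  [10, [-0.0056, 0, 0.0106], [0, 0, 0]],
  [10, [-0.0056, 0, 0.0106], [0, 0, 0]],
], newtons=60)

```text
t: 17.03
tcp_pos: [0.565, -0.0374, 0.1539]
ee_rot: [0.012, 0.97, -0.051, 0.239]
contact_force: [1.0, 0.1, 0.7]
gripper_width: 0.258
```

```bash
python3 look.py k18
python3 - <<'E'
from h import *
import pickle
st(); print(pole_pt(CON))
w,s,t=pickle.load(open('k18.pkl','rb')); crop(w,150,0,220,150,3.5,'w18.png')
E
```

```text
t 17.03 tcp [ 0.565  -0.0374  0.1539] yaw -0.1052 pitch 27.65 F [1.   0.13 0.68] M [0.063 0.089 0.039] w 23.7 j [-0.24  0.22  1.95  0.13  0.5   1.33]
tip-ring in rack [-0.0029  0.0005 -0.1226]
t 17.18 tcp [ 0.565  -0.0374  0.154 ] yaw -0.1051 pitch 27.65 F [ 0.2  -0.5  -0.62] M [ 0.035  0.184 -0.033] w 23.6 j [-0.24  0.22  1.95  0.13  0.5   1.33]
[ 0.65762361 -0.04719671  0.23688292]
```

View pics/w18.png

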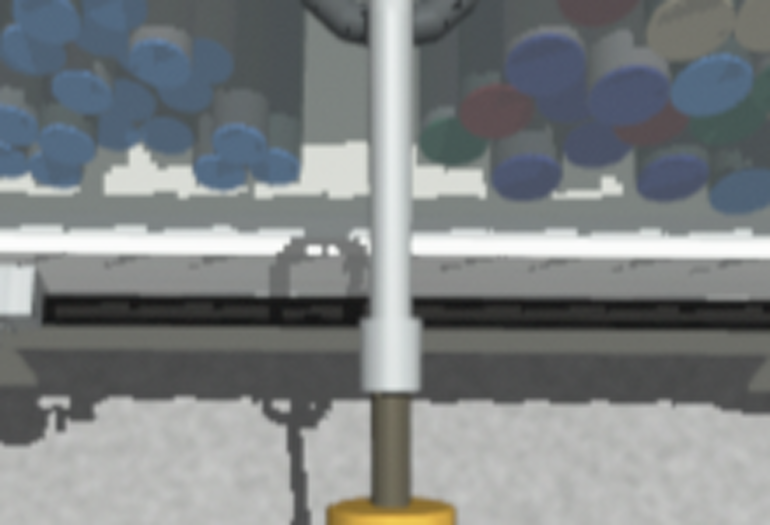

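carry_out([
  [10, [-0.0019, 0, 0.0035], [0, 0, 0]],
  [10, [-0.0037, 0, 0.0071], [0, 0, 0]],
  [10, [-0.0056, 0, 0.0106], [0, 0, 0]],
  [10, [-0.0056, 0, 0.0106], [0, 0, 0]],
], newtons=60)

```text
t: 17.52
tcp_pos: [0.5651, -0.0374, 0.151]
ee_rot: [0.012, 0.97, -0.051, 0.239]
contact_force: [0.4, 0.8, 0.7]
gripper_width: 0.26
```

```bash
python3 look.py k19;python3 look.py k19
python3 - <<'E'
from h import *
import pickle
st(); print(pole_pt(CON))
w,s,t=pickle.load(open('k19.pkl','rb')); crop(w,150,0,220,150,3.5,'w19.png')
E
```

```text
t 17.52 tcp [ 0.5651 -0.0374  0.151 ] yaw -0.1052 pitch 27.67 F [0.38 0.82 0.66] M [ 0.089  0.113 -0.024] w 23.9 j [-0.24  0.22  1.96  0.14  0.49  1.33]
tip-ring in rack [-0.0028  0.0005 -0.1254]
t 17.67 tcp [ 0.5651 -0.0374  0.1511] yaw -0.1051 pitch 27.67 F [ 0.44  0.22 -0.27] M [ 0.075  0.128 -0.042] w 23.2 j [-0.24  0.22  1.96  0.14  0.49  1.33]
tip-ring in rack [-0.0028  0.0005 -0.1254]
t 17.82 tcp [ 0.5651 -0.0374  0.1511] yaw -0.1051 pitch 27.67 F [-0.37 -0.46 -0.68] M [0.073 0.138 0.007] w 23.3 j [-0.24  0.22  1.96  0.14  0.49  1.33]
[ 0.65768203 -0.04719862  0.23405653]
```

View pics/w19.png

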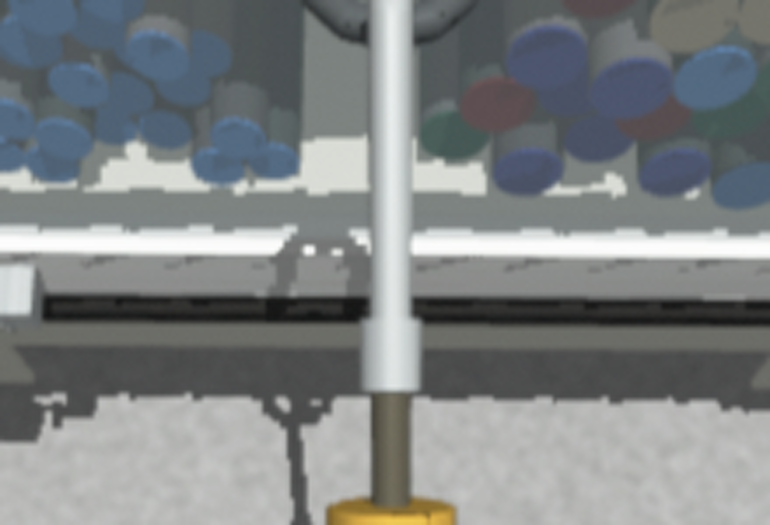

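carry_out([
  [10, [-0.0019, 0, 0.0035], [0, 0, 0]],
  [10, [-0.0037, 0, 0.0071], [0, 0, 0]],
  [10, [-0.0056, 0, 0.0106], [0, 0, 0]],
  [10, [-0.0056, 0, 0.0106], [0, 0, 0]],
], newtons=60)

```text
t: 18.15
tcp_pos: [0.5658, -0.0376, 0.1487]
ee_rot: [0.012, 0.969, -0.051, 0.24]
contact_force: [1.5, -0.5, 2.8]
gripper_width: 0.256
```

```bash
cat > m.py <<'E'
from h import *
a=[];f=[]
for i in range(4):
    w=cams.capture('wrist'); s=read_state(); a.append(s['moment']); f.append(s['contact_force'])
st(); print('mean M',np.mean(a,0).round(3),'F',np.mean(f,0).round(2),pole_pt(CON).round(4))
import sys; crop(w,150,0,220,150,3.5,sys.argv[1])
E
python3 m.py w20.png
```

```text
t 18.35 tcp [ 0.5657 -0.0376  0.1487] yaw -0.1051 pitch 27.76 F [ 2.01 -0.14  2.6 ] M [-0.005 -0.605  0.043] w 23.5 j [-0.24  0.22  1.96  0.14  0.48  1.33]
mean M [-0.01  -0.514  0.05 ] F [ 1.22 -0.13  2.72] [ 0.6582 -0.0473  0.2318]
```

View pics/w20.png

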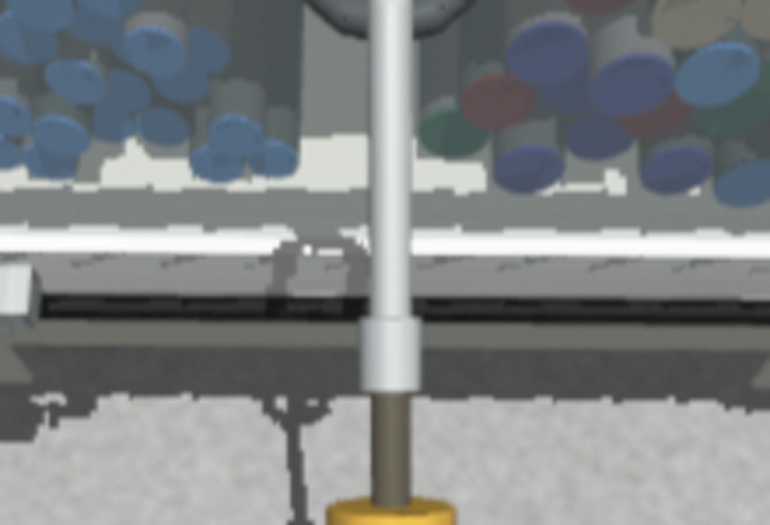

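carry_out([
  [10, [-0.0019, 0, 0.0035], [0, 0, 0]],
  [10, [-0.0037, 0, 0.0071], [0, 0, 0]],
  [10, [-0.0056, 0, 0.0106], [0, 0, 0]],
  [10, [-0.0056, 0, 0.0106], [0, 0, 0]],
], newtons=60)

```text
t: 18.68
tcp_pos: [0.5664, -0.0377, 0.1462]
ee_rot: [0.013, 0.969, -0.051, 0.24]
contact_force: [3.1, 0.0, 5.8]
gripper_width: 0.256
```

```bash
python3 m.py w21.png
```

```text
t 18.88 tcp [ 0.5663 -0.0377  0.1463] yaw -0.1052 pitch 27.86 F [ 3.31 -0.58  5.28] M [-0.018 -1.16   0.11 ] w 23.4 j [-0.24  0.23  1.96  0.14  0.47  1.32]
mean M [-0.029 -1.144  0.04 ] F [ 2.88 -0.18  5.37] [ 0.6587 -0.0475  0.2295]
```

carry_out([
  [10, [-0.0019, 0, 0.0035], [0, 0, 0]],
  [10, [-0.0037, 0, 0.0071], [0, 0, 0]],
  [10, [-0.0037, 0, 0.0071], [0, 0, 0]],
], newtons=60)

```text
t: 19.13
tcp_pos: [0.5666, -0.0378, 0.1445]
ee_rot: [0.013, 0.969, -0.051, 0.241]
contact_force: [2.4, -0.1, 5.2]
gripper_width: 0.256
```

```bash
python3 m.py w22.png
```

```text
t 19.33 tcp [ 0.5651 -0.0374  0.1432] yaw -0.1052 pitch 27.68 F [0.99 0.21 4.13] M [-0.06  -0.679 -0.05 ] w 23.3 j [-0.24  0.23  1.97  0.14  0.47  1.32]
mean M [-0.046 -0.538 -0.036] F [ 0.66 -0.27  3.82] [ 0.6577 -0.0472  0.2261]
```

View pics/w22.png

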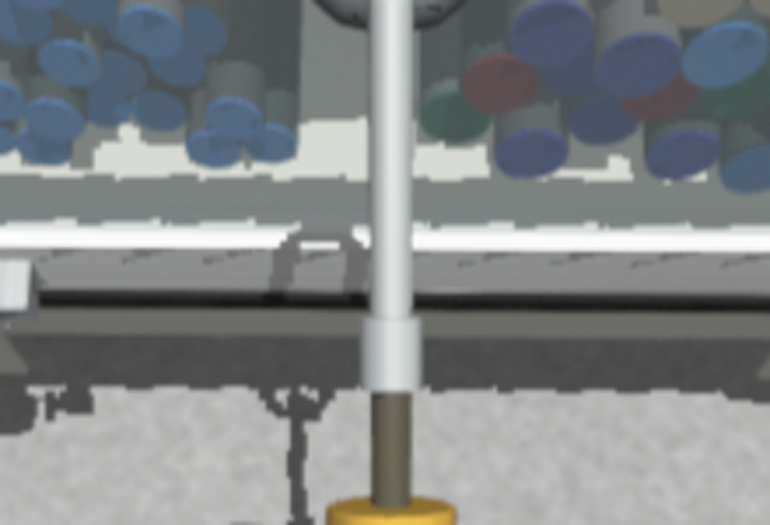

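Force peaked near 8 N and dropped to about 4 N, so the roller has been passed. I'll press slightly further to confirm the hard stop.

carry_out([
  [10, [-0.0019, 0, 0.0035], [0, 0, 0]],
  [10, [-0.0037, 0, 0.0071], [0, 0, 0]],
  [10, [-0.0037, 0, 0.0071], [0, 0, 0]],
], newtons=60)

```text
t: 19.58
tcp_pos: [0.5657, -0.0376, 0.1416]
ee_rot: [0.012, 0.969, -0.051, 0.24]
contact_force: [1.0, 0.5, 5.7]
gripper_width: 0.257
```

```bash
python3 m.py w23.png
```

```text
t 19.78 tcp [ 0.5657 -0.0376  0.1417] yaw -0.1052 pitch 27.77 F [1.13 0.57 5.96] M [-0.016 -1.05   0.016] w 23.6 j [-0.24  0.24  1.97  0.14  0.46  1.32]
mean M [-0.072 -1.041  0.006] F [0.99 0.07 6.04] [ 0.6582 -0.0474  0.2248]
```

View pics/w23.png

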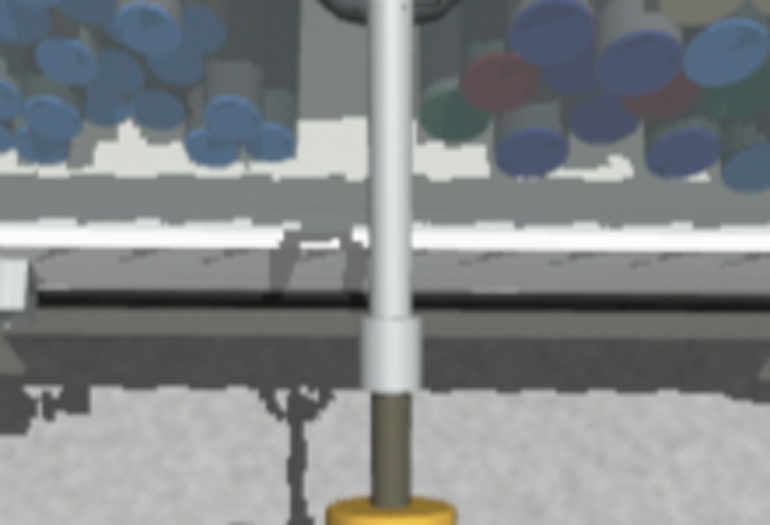

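The 2 mm of extra pull raised the force about 2 N with no shutter movement, so it is home on the stop. Unhooking along the bar.

carry_out([
  [10, [0.0042, 0, -0.0068], [0, 0, 0]],
  [10, [0.0084, 0, -0.0137], [0, 0, 0]],
  [10, [0.0146, 0, -0.0239], [0, 0, 0]],
  [10, [0.0209, 0, -0.0342], [0, 0, 0]],
  [10, [0.0272, 0, -0.0445], [0, 0, 0]],
  [10, [0.0334, 0, -0.0547], [0, 0, 0]],
  [10, [0.0397, 0, -0.065], [0, 0, 0]],
  [10, [0.046, 0, -0.0752], [0, 0, 0]],
  [10, [0.046, 0, -0.0752], [0, 0, 0]],
], newtons=60)

```text
t: 20.53
tcp_pos: [0.5669, -0.0376, 0.1638]
ee_rot: [0.012, 0.97, -0.051, 0.239]
contact_force: [0.8, -0.4, -1.3]
gripper_width: 0.256
```

```bash
python3 m.py w24.png; python3 look.py k24
```

```text
t 20.73 tcp [ 0.5664 -0.0375  0.163 ] yaw -0.1052 pitch 27.66 F [-0.46  0.1  -1.56] M [ 0.124  0.428 -0.   ] w 23.7 j [-0.24  0.21  1.94  0.13  0.52  1.34]
mean M [ 0.099  0.42  -0.007] F [-0.04  0.51 -1.07] [ 0.6591 -0.0473  0.2459]
t 20.73 tcp [ 0.5664 -0.0375  0.163 ] yaw -0.1052 pitch 27.66 F [-0.46  0.1  -1.56] M [ 0.124  0.428 -0.   ] w 23.7 j [-0.24  0.21  1.94  0.13  0.52  1.34]
tip-ring in rack [-0.0015  0.0005 -0.1136]
```

View pics/w24.png

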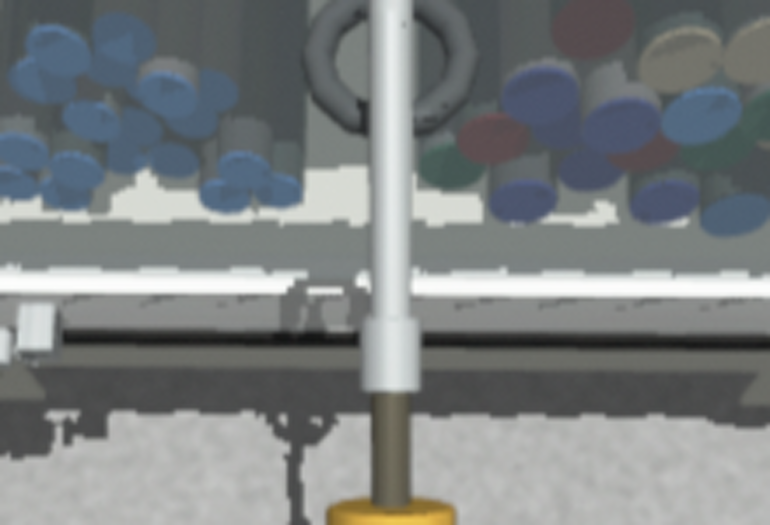

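View pics/k24.png

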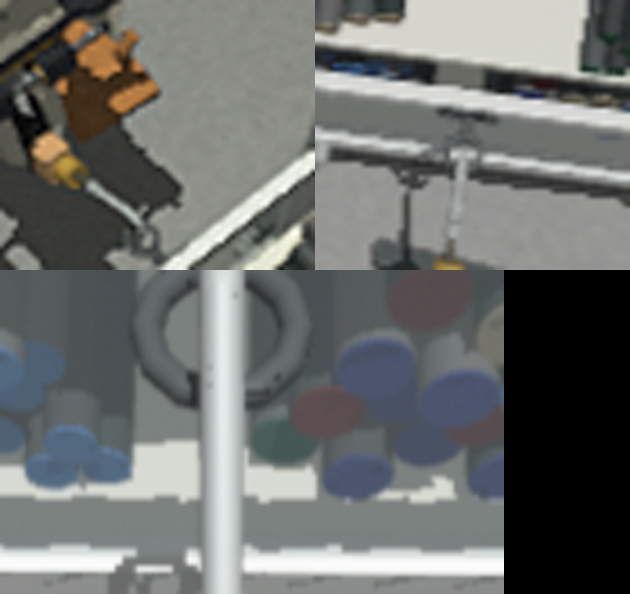

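carry_out([
  [10, [0.0105, 0, -0.0171], [0, 0, 0]],
  [10, [0.0209, 0, -0.0342], [0, 0, 0]],
  [10, [0.0314, 0, -0.0513], [0, 0, 0]],
  [10, [0.0418, 0, -0.0684], [0, 0, 0]],
  [10, [0.0523, 0, -0.0855], [0, 0, 0]],
  [10, [0.0627, 0, -0.1026], [0, 0, 0]],
  [10, [0.0732, 0, -0.1197], [0, 0, 0]],
  [10, [0.0836, 0, -0.1368], [0, 0, 0]],
  [10, [0.0941, 0, -0.1539], [0, 0, 0]],
  [10, [0.0941, 0, -0.1539], [0, 0, 0]],
], newtons=60)

```text
t: 21.72
tcp_pos: [0.5702, -0.0381, 0.2096]
ee_rot: [0.012, 0.969, -0.051, 0.24]
contact_force: [-0.1, -0.2, -0.8]
gripper_width: 0.256
```

```bash
python3 look.py k25
python3 - <<'E'
from h import *
import pickle
w,s,t=pickle.load(open('k25.pkl','rb'))
crop(s,255,205,50,45,14,'s25.png')
f=lambda c,p,x0,y0,k:((proj(c,p)[0]-[x0,y0]+.5)*k-.5).round(1)
for j in(.0144,.1,.104,.108,.11): print(j,f(s,[.668,-.0488,.34-j],255,205,14),f(t,[.668,-.0488,.34-j],0,0,1))
E
```

```text
t 21.72 tcp [ 0.5702 -0.0381  0.2096] yaw -0.105 pitch 27.8 F [-0.1  -0.19 -0.83] M [0.069 0.352 0.034] w 23.5 j [-0.24  0.15  1.86  0.1   0.65  1.37]
tip-ring in rack [ 0.0015  0.0005 -0.0686]
0.0144 [388.1 352.9] [293.7 125.3]
0.1 [364.1 516. ] [292.5 133.3]
0.104 [363.  523.1] [292.4 133.7]
0.108 [362.  530.2] [292.4 134. ]
0.11 [361.5 533.7] [292.3 134.2]
```

View pics/k25.png

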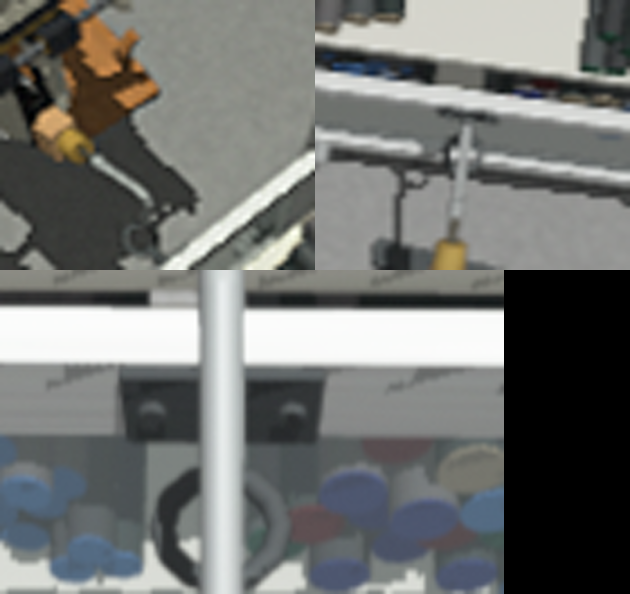

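View pics/s25.png

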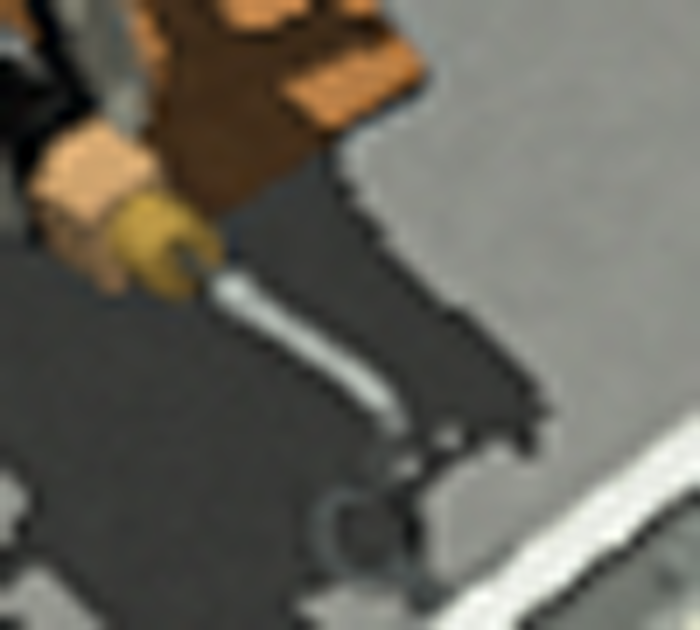

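The hook is clear above the ring. The ring sits at (368,535) in the scene crop, against (361,534) predicted for fully home. Retreating and going back to the rest.

Run:
```python
from h import *
a=toolR(-.105,np.radians(27.7))
print(rel([.47,-.028,.25],a),rel([.47,-.09,.26],a),rel([.472,-.24,.24],a))
```

```text
(array([-0.2756,  0.0022, -0.3343]), array([-0.0005,  0.0005, -0.0001])) (array([-0.234 ,  0.2488, -0.3578]), array([-0.0005,  0.0005, -0.0001])) (array([-0.2083,  0.8447, -0.2546]), array([-0.0005,  0.0005, -0.0001]))
```

carry_out([
  [10, [-0.03, 0, -0.05], [0, 0, 0]],
  [10, [-0.1, 0, -0.13], [0, 0, 0]],
  [10, [-0.18, 0, -0.22], [0, 0, 0]],
  [10, [-0.25, 0.002, -0.3], [0, 0, 0]],
  [10, [-0.275, 0.03, -0.334], [0, 0, 0]],
  [10, [-0.26, 0.12, -0.345], [0, 0, 0]],
  [10, [-0.24, 0.23, -0.355], [0, 0, 0]],
  [10, [-0.23, 0.35, -0.33], [0, 0, 0]],
  [10, [-0.225, 0.47, -0.31], [0, 0, 0]],
  [10, [-0.22, 0.59, -0.29], [0, 0, 0]],
  [10, [-0.215, 0.7, -0.27], [0, 0, 0]],
  [10, [-0.21, 0.79, -0.26], [0, 0, 0]],
  [10, [-0.208, 0.845, -0.255], [0, 0, 0]],
  [10, [-0.208, 0.845, -0.255], [0, 0, 0]],
], newtons=60)

```text
t: 23.03
tcp_pos: [0.4718, -0.2429, 0.2395]
ee_rot: [0.013, 0.97, -0.053, 0.238]
contact_force: [0.8, 1.0, -1.3]
gripper_width: 0.251
```

Run:
```python
from h import *
st()
print(rel([.479,-.343,.24],toolR(-.036,np.radians(15))),rel([.480,-.343,.20],toolR(-.036,0)),rel([.480,-.343,.13],toolR(-.036,0)))
c=cams.capture('wrist'); crop(c,0,0,512,384,1.5,'w26.png')
```

```text
t 23.03 tcp [ 0.4718 -0.2429  0.2395] yaw -0.1083 pitch 27.63 F [ 0.76  0.95 -1.3 ] M [ 0.096  0.396 -0.026] w 23.1 j [-0.83  0.07  1.86  0.41  0.88  0.64]
(array([0.0646, 0.3948, 0.0312]), array([ 0.0163, -0.1403, -0.0429])) (array([-0.0061,  0.3944,  0.1748]), array([ 0.0107, -0.3068, -0.0451])) (array([-0.1359,  0.3946,  0.4229]), array([ 0.0107, -0.3068, -0.0451]))
```

View pics/w26.png

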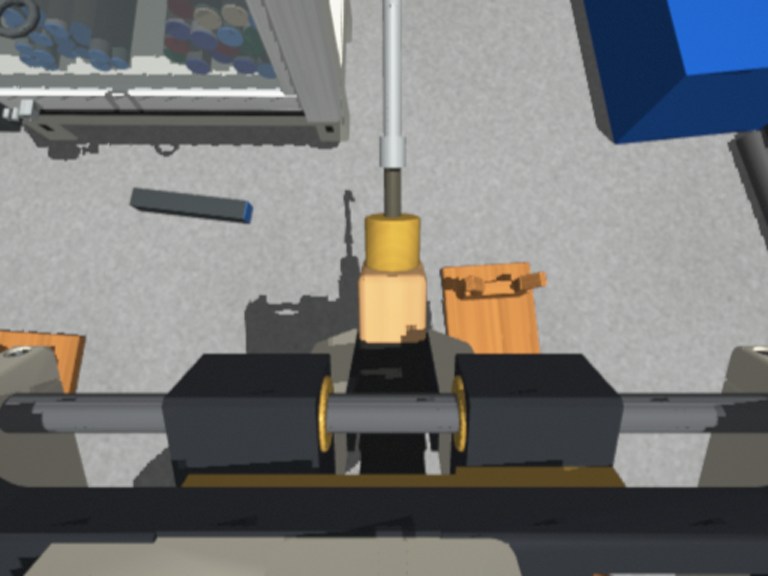

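carry_out([
  [10, [0.01, 0.08, 0], [0, -0.02, 0]],
  [10, [0.03, 0.18, 0.01], [0.004, -0.06, -0.01]],
  [10, [0.05, 0.28, 0.02], [0.008, -0.1, -0.03]],
  [10, [0.06, 0.35, 0.04], [0.0107, -0.14, -0.045]],
  [10, [0.04, 0.39, 0.09], [0.0107, -0.2, -0.045]],
  [10, [0.01, 0.3945, 0.15], [0.0107, -0.26, -0.045]],
  [10, [-0.02, 0.3945, 0.21], [0.0107, -0.3068, -0.045]],
  [10, [-0.06, 0.3945, 0.28], [0.0107, -0.3068, -0.045]],
  [10, [-0.1, 0.3945, 0.35], [0.0107, -0.3068, -0.045]],
  [10, [-0.136, 0.3946, 0.4229], [0.0107, -0.3068, -0.0451]],
  [10, [-0.136, 0.3946, 0.4229], [0.0107, -0.3068, -0.0451]],
  [10, [-0.136, 0.3946, 0.4229], [0.0107, -0.3068, -0.0451]],
], newtons=60)

```text
t: 24.08
tcp_pos: [0.4806, -0.3388, 0.1303]
ee_rot: [-0.001, 1.0, -0.016, -0.0]
contact_force: [0.1, -0.2, 0.1]
gripper_width: 0.254
```

Run:
```python
from h import *
st()
print(rel([.480,-.343,.055],toolR(-.036,0)),rel([.480,-.343,.0237],toolR(-.036,0)))
c=cams.capture('wrist'); crop(c,0,0,512,384,1.5,'w27.png')
c=cams.capture('scene'); crop(c,130,220,110,100,7,'s27.png')
```

```text
t 24.08 tcp [ 0.4806 -0.3388  0.1303] yaw -0.0317 pitch -0.04 F [ 0.09 -0.18  0.14] M [0.038 0.003 0.014] w 23.3 j [-0.74  0.51  1.44  0.    1.2   0.86]
(array([-0.0018,  0.0174,  0.3013]), array([-0.001 ,  0.0005,  0.0028])) (array([-0.0017,  0.0176,  0.4265]), array([-0.001 ,  0.0005,  0.0028]))
```

View pics/w27.png

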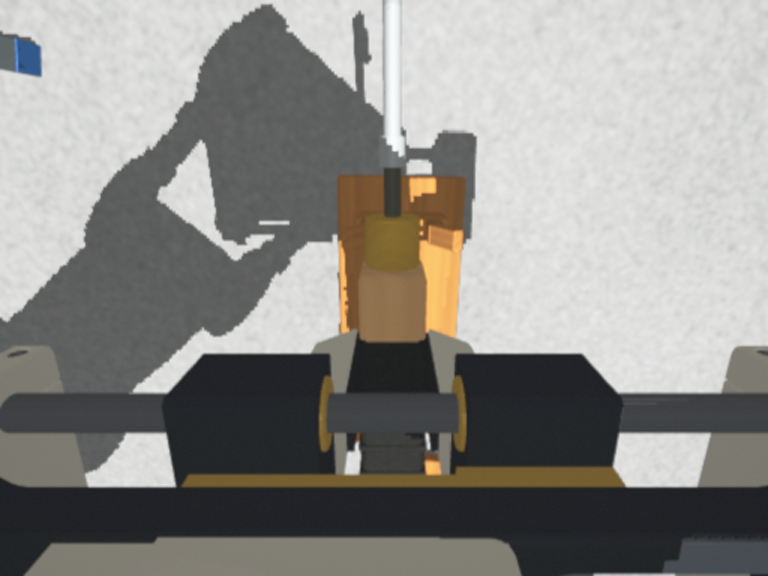

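View pics/s27.png

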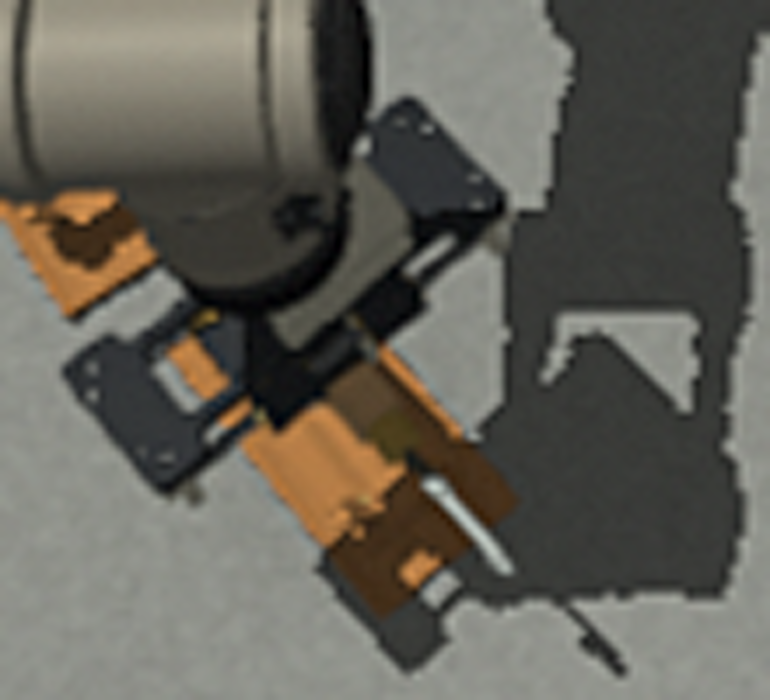

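carry_out([
  [10, [-0.002, 0.0176, 0.02], [0, 0, 0.003]],
  [10, [-0.002, 0.0176, 0.07], [0, 0, 0.003]],
  [10, [-0.002, 0.0176, 0.13], [0, 0, 0.003]],
  [10, [-0.002, 0.0176, 0.19], [0, 0, 0.003]],
  [10, [-0.002, 0.0176, 0.24], [0, 0, 0.003]],
  [10, [-0.002, 0.0176, 0.28], [0, 0, 0.003]],
  [10, [-0.002, 0.0176, 0.31], [0, 0, 0.003]],
  [10, [-0.002, 0.0176, 0.33], [0, 0, 0.003]],
  [10, [-0.002, 0.0176, 0.33], [0, 0, 0.003]],
], newtons=60)

```text
t: 24.93
tcp_pos: [0.4799, -0.3444, 0.0477]
ee_rot: [-0.0, 1.0, -0.019, 0.0]
contact_force: [0.0, -0.4, -0.6]
gripper_width: 0.259
```

Run:
```python
from h import *
st()
print(rel([.480,-.343,.0237],toolR(-.036,0)))
c=cams.capture('wrist'); crop(c,0,0,512,384,1.5,'w28.png')
```

```text
t 24.93 tcp [ 0.4799 -0.3444  0.0477] yaw -0.0375 pitch 0.01 F [ 0.05 -0.37 -0.61] M [ 0.058  0.11  -0.003] w 23.8 j [-0.75  0.61  1.52  0.    1.01  0.86]
(array([ 0.    , -0.0056,  0.0959]), array([-0.0004, -0.0001, -0.001 ]))
```

View pics/w28.png

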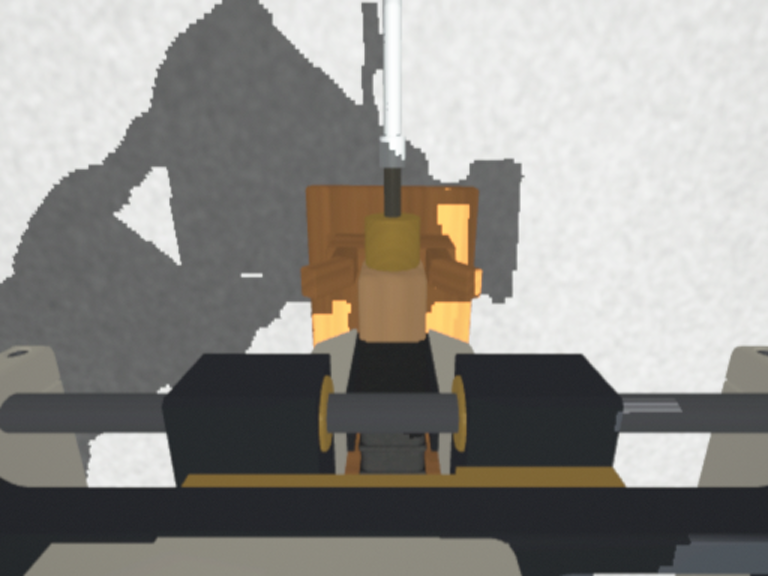

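carry_out([
  [10, [0, -0.001, 0.015], [0, 0, 0]],
  [10, [0, -0.002, 0.035], [0, 0, 0]],
  [10, [0, -0.002, 0.055], [0, 0, 0]],
  [10, [0, -0.002, 0.07], [0, 0, 0]],
  [10, [0, -0.002, 0.08], [0, 0, 0]],
  [10, [0, -0.002, 0.087], [0, 0, 0]],
  [10, [0, -0.002, 0.091], [0, 0, 0]],
  [10, [0, -0.002, 0.091], [0, 0, 0]],
], newtons=60)

```text
t: 25.65
tcp_pos: [0.4802, -0.344, 0.0254]
ee_rot: [-0.0, 1.0, -0.019, 0.0]
contact_force: [-0.3, -0.3, -0.8]
gripper_width: 0.26
```

```bash
python3 m.py w29.png
```

```text
t 25.85 tcp [ 0.4804 -0.3441  0.0258] yaw -0.0374 pitch 0.08 F [ 0.37 -0.33 -1.34] M [0.043 0.084 0.059] w 23.7 j [-0.75  0.63  1.54  0.    0.97  0.86]
mean M [0.027 0.046 0.002] F [ 0.12 -0.29 -1.37] [ 0.6012 -0.3487  0.0562]
```

carry_out([
  [10, [0, 0, 0.003], [0, 0, 0]],
  [10, [0, 0, 0.006], [0, 0, 0]],
  [10, [0, 0, 0.009], [0, 0, 0]],
  [10, [0, 0, 0.009], [0, 0, 0]],
], newtons=60)

```text
t: 26.18
tcp_pos: [0.4803, -0.3441, 0.0237]
ee_rot: [0.0, 1.0, -0.019, 0.001]
contact_force: [-1.0, 0.2, 2.5]
gripper_width: 0.256
```

```bash
python3 m.py w29.png
```

```text
t 26.38 tcp [ 0.4803 -0.3441  0.0236] yaw -0.0374 pitch 0.07 F [-1.49  1.51  3.82] M [ 0.227  0.209 -0.028] w 23.4 j [-0.75  0.64  1.54  0.    0.96  0.86]
mean M [ 0.204  0.193 -0.003] F [-1.43  0.64  3.37] [ 0.6012 -0.3486  0.054 ]
```

Seated on the forks (Fz went from −1.4 to +3.4 N). Easing up slightly and releasing.

carry_out([
  [20, [0, 0, -0.002], [0, 0, 0]],
  [24, [0, 0, -0.002], [0, 0, 0]],
  [25, [0, 0, -0.002], [0, 0, 0]],
  [27, [0, 0, -0.002], [0, 0, 0]],
  [30, [0, 0, -0.002], [0, 0, 0]],
  [36, [0, 0, -0.002], [0, 0, 0]],
  [44, [0, 0, -0.002], [0, 0, 0]],
  [44, [0, 0, -0.002], [0, 0, 0]],
  [44, [0, 0, -0.002], [0, 0, 0]],
], newtons=15)

```text
t: 27.13
tcp_pos: [0.4803, -0.344, 0.0238]
ee_rot: [-0.0, 1.0, -0.019, 0.0]
contact_force: [0.2, 0.4, 1.1]
gripper_width: 0.473
```

```bash
python3 m.py w30.png
python3 - <<'E'
from h import *
c=cams.capture('wrist'); crop(c,0,0,512,384,1.5,'w31.png')
E
```

```text
t 27.33 tcp [ 0.4802 -0.344   0.0238] yaw -0.0374 pitch 0.06 F [-0.38  0.46  0.08] M [0.044 0.032 0.042] w 44.0 j [-0.75  0.64  1.54  0.    0.96  0.86]
mean M [0.03  0.033 0.01 ] F [-0.46  0.26 -0.04] [ 0.6011 -0.3485  0.0541]
```

View pics/w31.png

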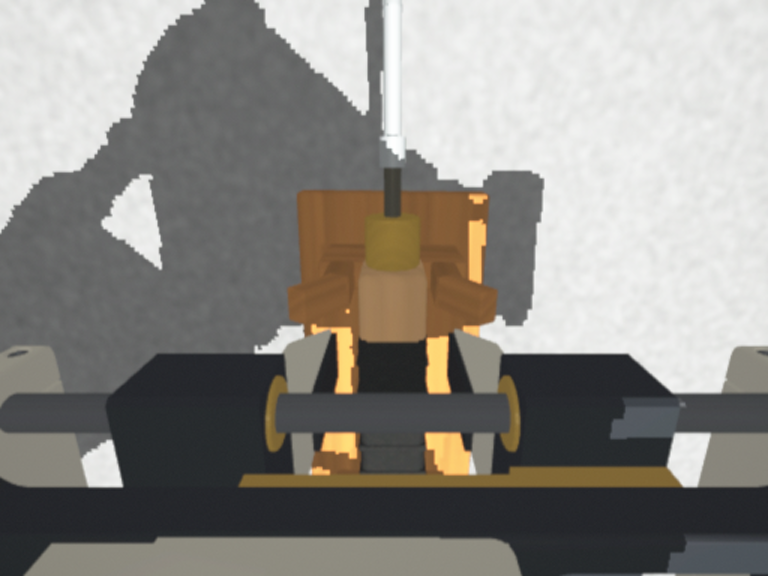

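carry_out([
  [44, [0, 0, -0.02], [0, 0, 0]],
  [44, [0, 0, -0.06], [0, 0, 0]],
  [44, [0, 0, -0.11], [0, 0, 0]],
  [44, [0, 0, -0.18], [0, 0, 0]],
  [44, [0, 0, -0.27], [0, 0, 0]],
  [44, [0, 0, -0.37], [0, 0, 0]],
  [44, [-0.1, 0, -0.47], [0, 0, 0]],
  [44, [-0.22, 0, -0.56], [0, 0, 0]],
  [44, [-0.35, 0, -0.62], [0, 0, 0]],
  [44, [-0.45, 0, -0.66], [0, 0, 0]],
  [44, [-0.5, 0, -0.68], [0, 0, 0]],
  [44, [-0.5, 0, -0.68], [0, 0, 0]],
  [44, [-0.5, 0, -0.68], [0, 0, 0]],
], newtons=15)

```text
t: 28.47
tcp_pos: [0.3555, -0.3397, 0.1944]
ee_rot: [0.001, 1.0, -0.019, 0.001]
contact_force: [1.1, 0.1, -0.8]
gripper_width: 0.483
```

Run:
```python
from h import *
import pickle
st()
w=cams.capture('wrist'); s=cams.capture('scene'); t=cams.capture('top')
for n in ['tape','pot','offcut','pole']:
    r=nets.recognise(n,t); print(n,[(round(d['p'],2),np.round(np.array(d['extent'])*[512,384,512,384],1)) for d in r][:1])
cr=lambda c,x,y,ww,h,k: cv2.resize(c['img'][y:y+h,x:x+ww,::-1],None,fx=k,fy=k,interpolation=cv2.INTER_CUBIC)
im=np.zeros((600,800,3),np.uint8)
im[:300,:400]=cr(s,100,220,133,100,3)[:300,:399].repeat(1,0) if 0 else cv2.resize(s['img'][230:330,110:243,::-1],(400,300),interpolation=cv2.INTER_CUBIC)
im[:300,400:]=cv2.resize(s['img'][190:290,235:368,::-1],(400,300),interpolation=cv2.INTER_CUBIC)
im[300:,:400]=cv2.resize(t['img'][150:250,310:443,::-1],(400,300),interpolation=cv2.INTER_CUBIC)
im[300:,400:]=cv2.resize(w['img'][:,:,::-1],(400,300),interpolation=cv2.INTER_AREA)
cv2.imwrite('pics/fin.png',im)
crop(t,220,80,150,70,5,'fint.png')
```

```text
t 28.47 tcp [ 0.3555 -0.3397  0.1944] yaw -0.0386 pitch 0.14 F [ 1.15  0.07 -0.83] M [-0.009 -0.017 -0.007] w 44.3 j [-0.92  0.28  1.61  0.    1.25  0.69]
tape [(0.78, array([175.6, 220.1,  31.4,  32.6]))]
pot []
offcut [(0.57, array([291. , 162.1,  35.5,  16.6]))]
pole [(0.56, array([380.8, 200.3,  14.9,  55.3]))]
```

View pics/fin.png

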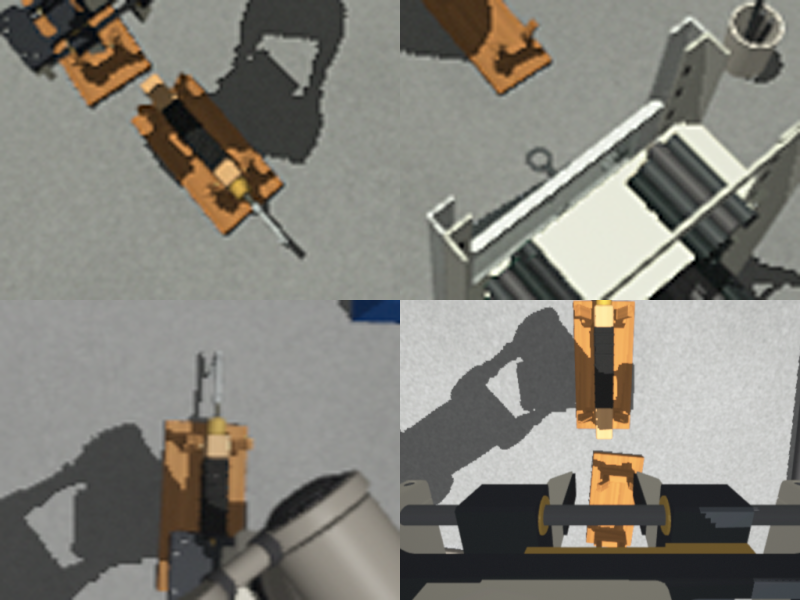

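View pics/fint.png

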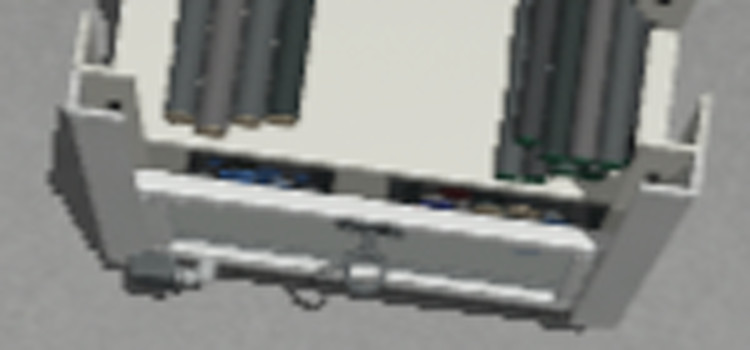

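Run:
```python
from workcell import env
print(env.job_done())
```

```text
the job is handed in; nothing more can be done
None
```

The shutter is drawn down and caught, the pole is back in both forks of its rest, and the job was handed in at about 28.5 s of the 62 s allowed.

- **Grasp:** The first grasp was too shallow. The fingertips look about 16–28 mm short of the reported TCP in the wrist view, so the pole was squeezed and rolled in its rest, with about 15 N at the wrist. It settled back upright when released, and a deeper grasp held at about 23.5 mm with no slip seen.
- **Shutter:** It began about 14 mm down. I hooked the ring and drew it down. The last reading before the catch let go was about 7.3 N, and it then dropped to about 4 N. Another 2 mm of pull added about 2 N without moving the shutter, so it is on its stop.
- **Force:** The highest pull I read, about 7.5 N, was well under the 14 N limit. I read forces only between short moves, so I did not see the exact peak.
- **Unhooking:** The hook lifted out with no load, and the ring stayed where the fully home position predicts, to about half a pixel in the scene view.
- **Pole:** I set it down with about 5 N on the forks before letting go. The last scene, top and wrist pictures show it in both forks with the hook hanging down.
- **Bystanders:** The network finds the tape and offcut within about 1 px of where they started. It missed the pot in the last top picture; the scene picture shows it standing, and the arm was never near it.

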